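# Empty the plotter's work tray and hold it to the stop

## Task

The pen plotter has finished a batch: pick up its plywood work tray by the upright end board, tip the four wooden tokens off the tray's open end into the tub without touching them, then lay the empty tray flat on the plotter's bed between the two clamps and bring its open end gently up against the steel stop bar. Finish as the third hand for a colleague who is about to tighten the clamps: keep hold of the tray and keep pressing it square against the bar with a steady push of about 12 N (anything from 5 to 20 N on the bar will do), and end the program while still holding and pressing. Leave everything else on the desk where it is.

Things in the scene. Friction and masses are not known exactly. Their poses are not given: they have to be found in the camera images.
- tray_grip (a point): Middle of the work tray's upright end board, 20 mm below its top edge, 36 mm above the tray's underside: where to hold it. The board is 14 mm thick (this point at mid-thickness), 130 mm wide, its top 56 mm above the underside. x points along the tray to its open end, z up out of its floor. Starts flat on the desk, tokens at least 40 mm clear of the board.
- tray_lip (a point): Middle of the tray's open end, at the underside: 153 mm from tray_grip along x, 36 mm below it, same axes. Plywood tray 160 mm long (x), 130 mm wide (y), 0.2 to 0.33 kg; floor 9 mm thick; side lips 6 mm thick, 8 mm above the floor; open end without lip. Tokens slide on its floor when it is tipped beyond about 22 degrees.
- token_round_a: Loose wooden token with a plotted flower, a disc 30 mm across and 12 mm thick, 12 g; origin at the centre of its underside, z up. At the start all four tokens lie flat on the tray.
- token_round_b: The other round token, same size.
- token_square_a: Loose wooden token, 27 mm square and 12 mm thick, 12 g; origin at the centre of its underside, z up.
- token_square_b: The other square token, same size.
- tub: Plain grey open plastic tub standing loose on the desk (0.4 kg), 220 mm along its x, 180 mm along its y, 65 mm high, walls 4 mm, with a narrow rim; origin at the centre of its underside. It stands either ahead of the robot or to its left, the tray in the other of these places.
- plotter: Pen plotter fixed at the robot's right: flat bed, top 24 mm above the desk; rods and carriage start 18 mm behind the stop face, up to 135 mm high. Origin on the desk under the machine; x points level from the bed's open front to the stop bar. Two clamps, swung aside, stand 95 mm either side of the bed's centre line, 55 mm before the stop face, 45 mm high, 160 mm free between them.
- stop_face (a point): Middle of the foot of the stop bar's front face, on the bed surface (24 mm above the desk), 40 mm along x from the plotter's origin. x points into the bar (the way to push), y along it, z up. The bar is rigid. The seated tray has its tray_lip here. Tray on bed has friction of about 0.35: pressing it down on the bed takes that share from the push on the bar.
- stop_bar: The steel stop bar itself, fixed on the plotter's bed: 12 mm thick, 140 mm long, 18 mm high; origin at the centre of its underside, 6 mm behind the front face; axes as stop_face.
- tape_roll: Bystander: roll of tape, 96 mm across, 24 mm high; point at its centre on the desk.
- screwdriver: Bystander: screwdriver, 190 mm long, lying on the desk; origin near its middle.
- pen_pot: Bystander: white pot 74 mm across and 95 mm high with pens standing up to about 155 mm; centre of its foot.
- glue: Bystander: white glue bottle, 48 mm across, 130 mm high; centre of its foot.
- screw_tin: Bystander: open tin of knob screws, 85 by 65 mm, 28 mm high; centre of its foot.
- marker: Bystander: marker pen lying on the desk, 130 mm long, 14 mm thick; origin near its middle.
Not all that is in view belongs to the job. Leave any white look-alike of the token_square_b alone.

How it is judged (in metres and radians):
On the way, in this order (a step that is already met when the one before it is completed fails the run):
1. the loaded tray is lifted clear of the desk with all four tokens on it (height (world z) of tray_lip above 0.05 m and x of token_round_a in the frame of tray_grip between 0 and 0.16 m and z of token_round_a in the frame of tray_grip between -0.04 and 0 m and x of token_round_b in the frame of tray_grip between 0 and 0.16 m and z of token_round_b in the frame of tray_grip between -0.04 and 0 m and x of token_square_a in the frame of tray_grip between 0 and 0.16 m and z of token_square_a in the frame of tray_grip between -0.04 and 0 m and x of token_square_b in the frame of tray_grip between 0 and 0.16 m and z of token_square_b in the frame of tray_grip between -0.04 and 0 m), for 0.1 s.
2. all four tokens have slid off the tray into the tub (x of token_round_a in the frame of tub between -0.108 and 0.108 m and y of token_round_a in the frame of tub between -0.088 and 0.088 m and height (world z) of token_round_a between 0 and 0.06 m and x of token_round_b in the frame of tub between -0.108 and 0.108 m and y of token_round_b in the frame of tub between -0.088 and 0.088 m and height (world z) of token_round_b between 0 and 0.06 m and x of token_square_a in the frame of tub between -0.108 and 0.108 m and y of token_square_a in the frame of tub between -0.088 and 0.088 m and height (world z) of token_square_a between 0 and 0.06 m and x of token_square_b in the frame of tub between -0.108 and 0.108 m and y of token_square_b in the frame of tub between -0.088 and 0.088 m and height (world z) of token_square_b between 0 and 0.06 m and contact force between tray and token_round_a below 0.05 N and contact force between tray and token_round_b below 0.05 N and contact force between tray and token_square_a below 0.05 N and contact force between tray and token_square_b below 0.05 N), for 0.2 s.
3. the empty tray lies flat and square on the bed and is pressed against the stop bar by the fingers with a steady 5 to 20 N for two seconds (contact force between tray and stop_bar between 5 and 20 N and y of tray_lip in the frame of stop_face between -0.012 and 0.012 m and x of tray_lip in the frame of stop_face between -0.004 and 0.004 m and z of tray_lip in the frame of stop_face between -0.003 and 0.003 m and angle between the x axis of tray_grip and the x axis of stop_face, either way round below 0.035 rad and angle between tray_grip's own z axis and vertical below 0.035 rad and contact force between the fingers and tray above 1 N), for 2 s.
At the end, for the whole second after the job is handed in: Tokens in the upright tub; fingers still on the empty tray, which lies flat on the bed (3 mm, 2 degrees), open end at the stop bar (4 mm), square to it (2 degrees), centred on it (12 mm), pressing the bar with 5 to 20 N through the last second (all of step 3 and x of token_round_a in the frame of tub between -0.108 and 0.108 m and y of token_round_a in the frame of tub between -0.088 and 0.088 m and height (world z) of token_round_a between 0 and 0.06 m and x of token_round_b in the frame of tub between -0.108 and 0.108 m and y of token_round_b in the frame of tub between -0.088 and 0.088 m and height (world z) of token_round_b between 0 and 0.06 m and x of token_square_a in the frame of tub between -0.108 and 0.108 m and y of token_square_a in the frame of tub between -0.088 and 0.088 m and height (world z) of token_square_a between 0 and 0.06 m and x of token_square_b in the frame of tub between -0.108 and 0.108 m and y of token_square_b in the frame of tub between -0.088 and 0.088 m and height (world z) of token_square_b between 0 and 0.06 m and angle between tub's own z axis and vertical below 0.05 rad); the arm keeps its last pose, push and grip.
It fails at once if the fingers touch a token (contact force between the fingers and token_round_a above 0.2 N or contact force between the fingers and token_round_b above 0.2 N or contact force between the fingers and token_square_a above 0.2 N or contact force between the fingers and token_square_b above 0.2 N).
It fails at once if the tray is rammed against the stop bar (over 45 N) (contact force between tray and stop_bar above 45 N).
It fails at once if a bystander is pushed aside (over 25 mm) or the tub is shoved (over 40 mm) (distance of any of tape_roll, screwdriver, pen_pot, glue, screw_tin, marker from where it was at the start of the episode above 0.025 m or distance of tub from where it was at the start of the episode above 0.04 m).
It also fails if it takes over 64 s, if anything falls off the work surface, if the arm or the gripper's body presses on something with over 40 N, if the wrist force passes 120 N, or if a joint passes its speed limit or range.

## Robot

A 6-joint arm with a two-finger parallel gripper is mounted at the origin on the work surface. World frame = base frame: x ahead of the robot, y to its left, z up, the work surface at z = 0. Lengths are in mm, angles in rad, forces in N, time in s.
With the tool pointing down it reaches from about 350 to 775 mm from the base axis. Payload 7.3 kg.
Tool frame: the origin (TCP) lies midway between the tips of the shut fingers; the grasp point (between the pads) lies 19 mm behind it; z points along the fingers, y is the direction in which the jaws open and shut (so a half turn about z gives the same grasp; the last joint's range is limited). The gripper opens to 92 mm and grips with 3 to 60 N. Pads are 19 mm wide; open, the fingers measure 130 mm over their backs; the gripper's body (75 mm by 190 mm) begins 47 mm behind the grasp point.
Start: joints at [-1.274, 0.342, 1.524, -0, 1.275, -0.146], TCP at [224.971, -474.376, 226.741] pointing down, gripper open.
Joint ranges: [-2.53, 2.53], [-0.77, 2.02], [0.04, 2.7], [-1, 4.14], [0.28, 2.66], [-3.11, 3.11]. Speed limits (rad/s): [2.57, 2.57, 3.14, 3.14, 3.14, 3.14].

## Interface

Orientations are given as a rotation vector (axis times angle).
In Python, from plant import manip gives the robot as it stands.
- The arm moves only by the tool move_arm, never from a script. Its argument "series" is a list of rows, each an object with "xyz": the shift along the tool's x, y, z in cm, a list of three; "rotation": the turn, a rotation vector about the tool's x, y, z in degrees, a list of three; "grip": the opening, from -1 (shut) to 1 (fully open), so that 0 is half open. In form: [{"xyz": [dx, dy, dz], "rotation": [rx, ry, rz], "grip": grip}, ...]. A call has exactly 8 rows; each row shifts and turns the commanded pose from where the row before left it, along the tool's axes as they then stand; what a row does not reach is not made up. A row lasts 1/10 s, in which the tool goes at most 50 mm and 8.59 degrees, less where a joint would pass 70% of its speed; a pose out of reach is approached as far as the arm can. A call is refused whole if a number of a shift passes 5 or a number of a turn 8.59, either way. A call with a gripper value outside its range is refused whole. The fingers move at their own pace and stop on an object; the grip force is fixed at half the most. Time passes only in rows, so rows that do not move let the fingers close, or fill a call up. It gives the time, the measured TCP pose, the force and the opening at its end, in the units of the state.
- manip.get_obs(): the state, without advancing time (a new reading comes with each control period).
- manip.grab_frame(name): name is "side" or "top" or "wrist"; returns the picture (420x560x3 uint8, blue, green, red); there is no depth.
- manip.camera_model(name): a dict with "fovy" (degrees; the focal length in pixels is half the picture's height over the tangent of half this angle, whatever the lens; pixels are square), "cx", "cy" (the principal point, pixels), "position" and "orientation" of the camera in the world; the wrist camera has in their place "mount" (4x4, takes a point from camera to tool coordinates, whose origin is the TCP and whose axes are the flange's). Camera axes: x right, y down, z forward; pixel columns grow to the right and rows downward; lengths in mm; the calibration is good to about 2 mm. A picture is of the moment at which its call begins: read the wrist's pose just before it. camera_model takes no time and is no camera call.
- manip.close_job(): hands the job in, once; it reports no verdict.
The state is a dict: "t": time; "q": joint angles; "qvel": joint speeds; "joint_torque": joint torques, N m; "ee_pos": TCP position; "ee_rot": TCP orientation; "ft_force": force on the tool from outside, world axes, zero at the start; "wrist_torque": the same for the moment, N m; "width": finger opening in mm.
Only numpy, scipy, OpenCV 4.12 (cv2) and the standard library are available. Lean on these libraries where they do the work, as an engineer would, in place of code of your own. Each camera call takes 0.05 s, during which the arm holds its last target.

## Working session

There is one attempt and no reset: what is moved stays moved. The work goes in short steps, Python scripts to look and compute and a tool call to move; the robot and the scene stay as the last step left them, time stands still between calls to the robot, and variables do not carry over. Pictures are saved under pics/ and viewed, and the job is handed in when it is done.

Besides the shell and the picture viewer there is one more tool, called after "Emit:" in YAML: its name, and indented under it one key for each argument. move_arm: Moves the arm, as the interface text tells. Its arguments: {"type":"object","properties":{"series":{"type":"array","items":{"type":"object","properties":{"xyz":{"type":"array","items":{"type":"number"}},"rotation":{"type":"array","items":{"type":"number"}},"grip":{"type":"number"}}}}},"required":["series"]}

```bash
ls; mkdir -p pics; python3 - <<'E'
from plant import manip
import cv2
o=manip.get_obs()
print(o)
for n in("side","top","wrist"):
    m=manip.camera_model(n);print(n,m)
    cv2.imwrite(f"pics/{n}0.png",manip.grab_frame(n))
E
```

```text
pics
{'t': 0.0, 'q': array([-1.27401835e+00,  3.42692885e-01,  1.52502564e+00, -3.49841307e-06,
        1.27541885e+00, -1.46003933e-01]), 'qvel': array([-2.55053416e-03, -5.74752486e-05, -3.51349098e-07,  2.03874826e-04,
        1.33560753e-03,  8.27841277e-04]), 'joint_torque': array([-4.21807817e-05, -4.31248999e+01, -2.44220692e+01,  7.18009262e-02,
        5.58930205e-02, -1.33178100e-04]), 'ee_pos': array([ 224.83240236, -473.9582798 ,  226.05745414]), 'ee_rot': array([-3.06341282e+00, -6.89515790e-01,  1.87898018e-04]), 'ft_force': array([ 0.29404641, -0.2712014 , -0.00514247]), 'wrist_torque': array([ 0.02837437, -0.00619711,  0.0104613 ]), 'width': 91.81524163219581}
side {'fovy': 57.18254756521516, 'cx': 284.0974965118299, 'cy': 208.65098866648842, 'position': array([389.72740329, 909.95096362, 715.56951322]), 'orientation': array([-0.28366662,  2.69529393, -1.38348381])}
top {'fovy': 57.37421821728835, 'cx': 279.8141827860814, 'cy': 209.69488067207433, 'position': array([401.01630458,  10.25726016, 934.20284251]), 'orientation': array([-2.06128457,  2.15907938, -0.22850394])}
wrist {'fovy': 58.87492203219665, 'cx': 281.5470008018254, 'cy': 210.47144881776808, 'mount': array([[-2.71894334e-04, -9.52471112e-01, -3.04628801e-01,
         8.25347114e+01],
       [ 9.99999868e-01, -3.91901659e-04,  3.32800808e-04,
        -3.11943177e-01],
       [-4.36367688e-04, -3.04628670e-01,  9.52471093e-01,
        -1.58011985e+02],
       [ 0.00000000e+00,  0.00000000e+00,  0.00000000e+00,
         1.00000000e+00]])}
```

View pics/top0.png

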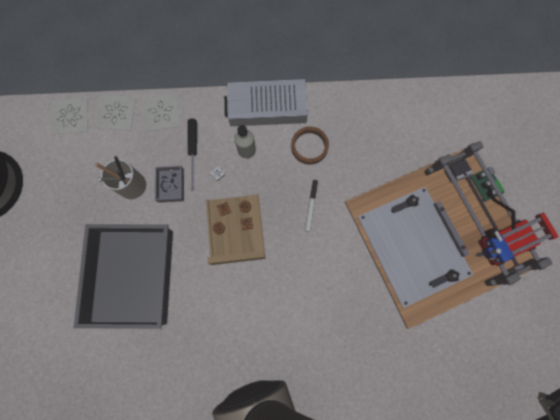

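View pics/side0.png

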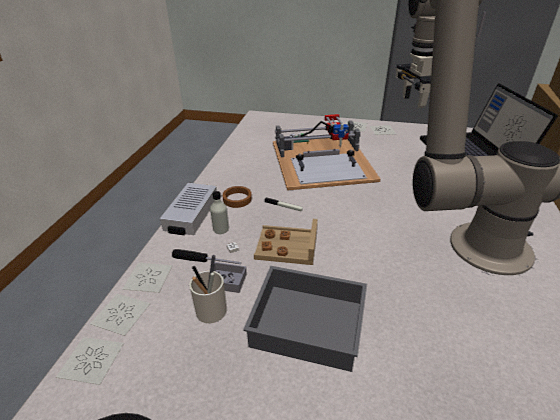

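View pics/wrist0.png

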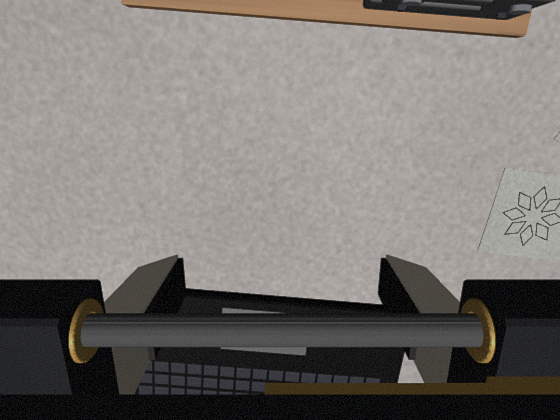

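The top view shows the tray at about (235,228) with its end board at the near (lower) edge. The four brown tokens are on it at (224,209), (245,206), (219,228) and (247,223). The tub is at (125,278), left of the robot. The plotter bed is on the right with the stop bar at (451,229), and a white look-alike token sits at (217,173). I'll measure these now.

```bash
cat > h.py <<'E'
import numpy as np, cv2
from scipy.spatial.transform import Rotation as R
from plant import manip
def cam(name,obs=None):
    m=manip.camera_model(name); f=210/np.tan(np.radians(m['fovy']/2))
    if name=='wrist':
        T=np.eye(4);T[:3,:3]=R.from_rotvec(obs['ee_rot']).as_matrix();T[:3,3]=obs['ee_pos']
        M=T@m['mount'];return f,m['cx'],m['cy'],M[:3,:3],M[:3,3]
    return f,m['cx'],m['cy'],R.from_rotvec(m['orientation']).as_matrix(),np.array(m['position'])
def toplane(c,px,z):
    f,cx,cy,Rm,p=c
    px=np.atleast_2d(np.asarray(px,float))
    d=np.c_[(px[:,0]-cx)/f,(px[:,1]-cy)/f,np.ones(len(px))]@Rm.T
    z=np.broadcast_to(z,len(px))
    return p+d*((z-p[2])/d[:,2])[:,None]
def proj(c,P):
    f,cx,cy,Rm,p=c
    q=(np.atleast_2d(P)-p)@Rm; return np.c_[cx+f*q[:,0]/q[:,2],cy+f*q[:,1]/q[:,2]]
def shot(name,fn):
    o=manip.get_obs();im=manip.grab_frame(name);cv2.imwrite('pics/'+fn,im);return im,cam(name,o),o
E
python3 - <<'E'
from h import *
im=cv2.imread('pics/top0.png')
for n,(x0,y0,x1,y1) in dict(tray=(195,185,275,275),plot=(335,140,565,335),tub=(65,215,180,335)).items():
    s=3.4 if n=='plot' else 6
    c=im[y0:y1,x0:x1];c=cv2.convertScaleAbs(c,alpha=1.5);
    cv2.imwrite(f'pics/crop_{n}.png',cv2.resize(c,None,fx=s,fy=s,interpolation=cv2.INTER_CUBIC))
c=cam('top')
print(c[3],384)
for nm,p,z in [('tokens',[(224,209),(245,206),(219,228),(247,223)],21),('decoy',[(217,173)],12),('tape',[(310,145)],24),('tub',[(125,278)],65),('glue',[(244,139)],100)]:
    print(nm,toplane(c,p,z).round(0).tolist())
E
```

```text
[[-0.04614036 -0.97645201  0.21074281]
 [-0.99893355  0.0454566  -0.00809024]
 [-0.00167992 -0.21089135 -0.97750806]] 384
tokens [[606.0, 138.0, 21.0], [611.0, 87.0, 21.0], [560.0, 151.0, 21.0], [569.0, 83.0, 21.0]]
decoy [[701.0, 156.0, 12.0]]
tape [[760.0, -81.0, 24.0]]
tub [[449.0, 356.0, 65.0]]
glue [[752.0, 78.0, 100.0]]
```

View pics/crop_tray.png

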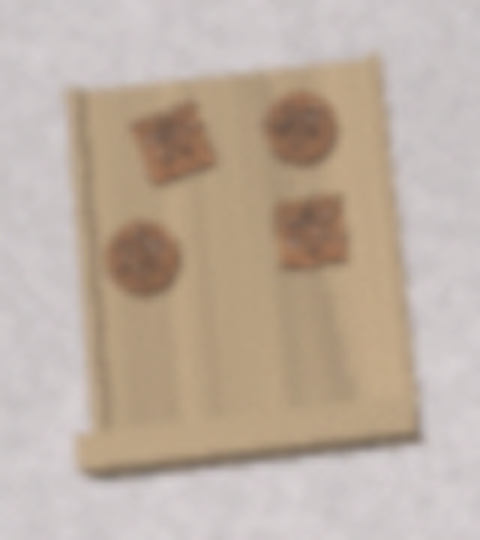

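View pics/crop_plot.png

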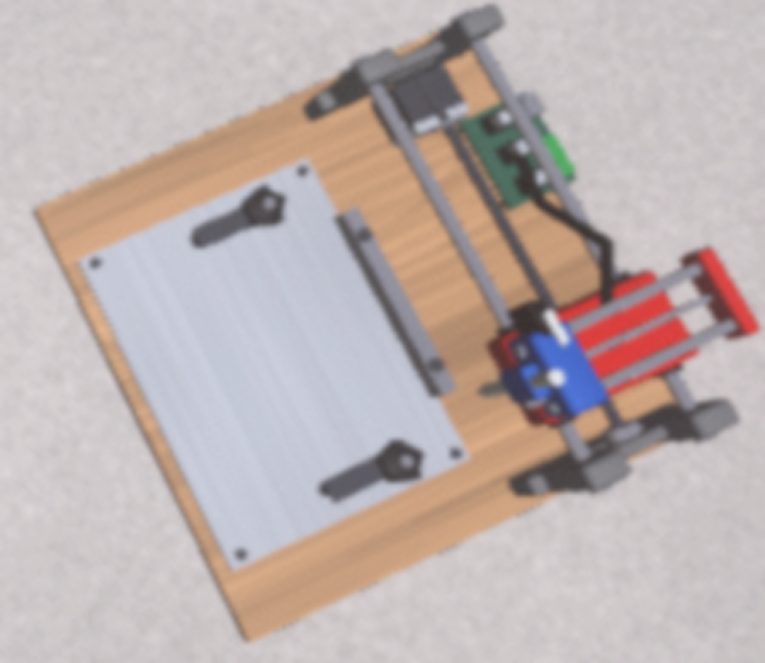

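View pics/crop_tub.png

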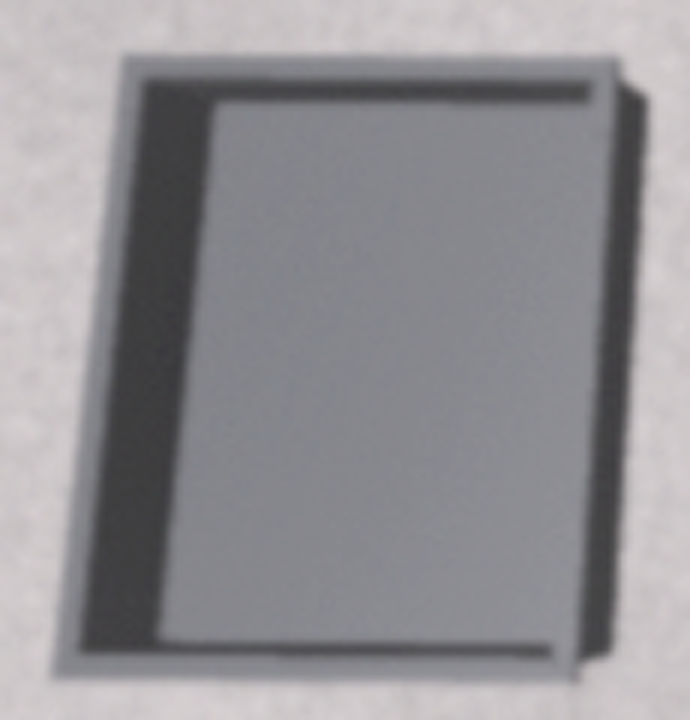

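```bash
python3 - <<'E'
from h import *
c=cam('top')
def g(o,s,pts): return [(o[0]+(x+.5)/s-.5,o[1]+(y+.5)/s-.5) for x,y in pts]
A=toplane(c,g((195,185),6,[(68,90),(378,55)]),17);B=toplane(c,g((195,185),6,[(85,470),(418,438)]),50)
print('open',A.round(1),'board',B.round(1)); 
print(np.linalg.norm(A[0]-A[1]),np.linalg.norm((A.mean(0)-B.mean(0))[:2]),A.mean(0)-B.mean(0))
T=toplane(c,g((65,215),6,[(123,57),(620,57),(577,682),(55,680)]),65);print('tub',T.round(1),T.mean(0),np.linalg.norm(T-np.roll(T,-1,0),axis=1))
S=toplane(c,g((335,140),3.4,[(339,217),(435,395)]),42);print('bar',S.round(1),S.mean(0),np.linalg.norm(S[0]-S[1]))
K=toplane(c,g((335,140),3.4,[(95,262),(302,171),(456,453),(241,553)]),24);print('bed screws',K.round(1),K.mean(0))
C=toplane(c,g((335,140),3.4,[(268,200),(405,458)]),60);print('clamps',C.round(1),C.mean(0))
E
```

```text
open [[632.6 183.1  17. ]
 [641.5  55.6  17. ]] board [[474.7 171.2  50. ]
 [481.   43.8  50. ]]
127.77236562980958 159.6686000543007 [159.22995192  11.82726749 -33.        ]
tub [[575.4 452.1  65. ]
 [566.6 261.7  65. ]
 [337.1 273.7  65. ]
 [346.5 462.8  65. ]] [456.41555212 362.56325049  65.        ] [190.64251618 229.73882902 189.32007682 229.12353235]
bar [[ 591.4 -366.    42. ]
 [ 464.5 -415.    42. ]] [ 527.94425112 -390.49512141   42.        ] 136.0357617736831
bed screws [[ 570.6 -196.2   24. ]
 [ 630.4 -351.4   24. ]
 [ 425.5 -432.2   24. ]
 [ 365.7 -276.7   24. ]] [ 498.04191093 -314.11888756   24.        ]
clamps [[ 601.8 -311.1   60. ]
 [ 422.8 -380.5   60. ]] [ 512.32602746 -345.83718516   60.        ]
```

```bash
cat > plan.py <<'E'
from h import *
import json
def pose(yaw_deg,tilt_deg=0):
    "tool y at heading yaw; tilt>0 = open end (tool +y) down"
    a=np.radians(yaw_deg); y=np.array([np.cos(a),np.sin(a),0]); z=np.array([0,0,-1.]); x=np.cross(y,z)
    return R.from_matrix(np.c_[x,y,z])*R.from_rotvec([np.radians(tilt_deg),0,0])
def rows(p0,r0,p1,r1,n,grip,pad=True,ease=False,nd=2,total=None):
    out=[];p=np.array(p0,float);r=r0
    rv=(r0.inv()*r1).as_rotvec()
    for i in range(1,n+1):
        s=i/n
        if ease: s=s*s*(3-2*s)
        pt=np.array(p0)+(np.array(p1)-p0)*s; rt=r0*R.from_rotvec(rv*s)
        d=np.round(r.inv().apply(pt-p)/10,nd); w=np.round(np.degrees((r.inv()*rt).as_rotvec()),1)
        p=p+r.apply(d*10); r=r*R.from_rotvec(np.radians(w)); out.append((d,w))
    k=0
    while len(out)%8: out.append((np.zeros(3),np.zeros(3)))
    for j in range(0,len(out),8):
        print(json.dumps([{"xyz":(d+0).tolist(),"rotation":(w+0).tolist(),"grip":grip} for d,w in out[j:j+8]]))
    print('end',p.round(1),'err',(p-p1).round(2),np.degrees((r.inv()*r1).magnitude()).round(2),'max mm',max(np.linalg.norm(d)*10 for d,w in out),'deg',max(np.abs(w).max() for d,w in out))
    return p,r
E
python3 - <<'E'
from plan import *
o=manip.get_obs()
rows(o['ee_pos'],R.from_rotvec(o['ee_rot']),[540,80,170],pose(4.25),16,1)
E
```

```text
[{"xyz": [3.26, -2.28, 0.35], "rotation": [0.0, 0.0, -4.3], "grip": 1}, {"xyz": [3.43, -2.04, 0.36], "rotation": [0.0, 0.0, -4.3], "grip": 1}, {"xyz": [3.57, -1.77, 0.35], "rotation": [0.0, 0.0, -4.3], "grip": 1}, {"xyz": [3.69, -1.5, 0.36], "rotation": [0.0, 0.0, -4.3], "grip": 1}, {"xyz": [3.79, -1.22, 0.35], "rotation": [0.0, 0.0, -4.3], "grip": 1}, {"xyz": [3.87, -0.93, 0.36], "rotation": [0.0, 0.0, -4.3], "grip": 1}, {"xyz": [3.94, -0.63, 0.35], "rotation": [0.0, 0.0, -4.3], "grip": 1}, {"xyz": [3.97, -0.34, 0.36], "rotation": [0.0, 0.0, -4.3], "grip": 1}]
[{"xyz": [3.98, -0.05, 0.35], "rotation": [0.0, 0.0, -4.3], "grip": 1}, {"xyz": [3.97, 0.26, 0.35], "rotation": [0.0, 0.0, -4.4], "grip": 1}, {"xyz": [3.95, 0.56, 0.36], "rotation": [0.0, 0.0, -4.3], "grip": 1}, {"xyz": [3.89, 0.86, 0.35], "rotation": [0.0, 0.0, -4.3], "grip": 1}, {"xyz": [3.81, 1.14, 0.36], "rotation": [0.0, -0.1, -4.3], "grip": 1}, {"xyz": [3.72, 1.43, 0.35], "rotation": [0.0, 0.0, -4.3], "grip": 1}, {"xyz": [3.6, 1.7, 0.34], "rotation": [0.0, 0.0, -4.3], "grip": 1}, {"xyz": [3.47, 1.97, 0.35], "rotation": [0.0, 0.0, -4.3], "grip": 1}]
end [540.  80. 170.] err [-0.02  0.01  0.02] 0.05 max mm 40.07006363858186 deg 4.4
```

Emit:
move_arm:
  series:
    - {"xyz": [3.5,1.5,-0.5],"rotation": [0,0,0.5],"grip": 1}
    - {"xyz": [3.5,1.5,-0.5],"rotation": [0,0,0.5],"grip": 1}
    - {"xyz": [3.5,1.5,-0.5],"rotation": [0,0,0.5],"grip": 1}
    - {"xyz": [3.5,1,0],"rotation": [0,0,0.5],"grip": 1}
    - {"xyz": [3.5,0,0],"rotation": [0,0,0.5],"grip": 1}
    - {"xyz": [3.5,-1,0],"rotation": [0,0,0.5],"grip": 1}
    - {"xyz": [2,-1,0],"rotation": [0,0,0.5],"grip": 1}
    - {"xyz": [0,0,0],"rotation": [0,0,0.5],"grip": 1}

```text
t: 0.95
ee_pos: [452.3, -410.0, 241.2]
ee_rot: [-3.085, -0.588, -0.0]
ft_force: [0.2, -0.8, 0.0]
width: 92.0
```

```bash
python3 - <<'E'
from h import *
im,c,o=shot('wrist','wrist1.png');print(o['ee_pos'],o['t'],o['qvel'].round(3));np.save('w1.npy',np.r_[o['ee_pos'],o['ee_rot']])
E
```

```text
[ 452.33863467 -410.0218069   241.22220004] 0.95 [-0.057 -0.003 -0.003 -0.027 -0.005  0.051]
```

View pics/wrist1.png

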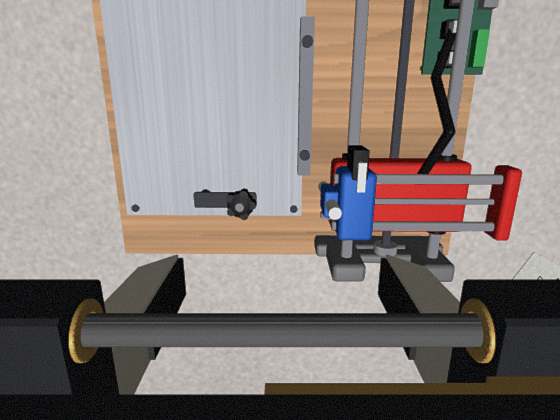

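Wrist view of the plotter: the stop bar runs upright at columns 300–313, rows 16–175. One clamp is at (240,203), and the bed screws are at (136,208) and (294,208).

```bash
python3 - <<'E'
from h import *
im=cv2.imread('pics/wrist1.png')
c=im[0:190,270:340];c=cv2.resize(c,None,fx=3,fy=3,interpolation=cv2.INTER_CUBIC);cv2.imwrite('pics/crop_bar.png',c)
g=cv2.cvtColor(im,cv2.COLOR_BGR2GRAY)
for r in (40,60,90,120,140,165): print(r,g[r,294:322])
for x in (303,306,309): print(x,g[8:24,x],g[168:184,x])
E
```

```text
40 [174 176 178 179 184 152 104 115  74  71  71  70  66  70  69  66  67  66
  65 116 155 162 160 159 161 155 159 161]
60 [177 178 181 185 182  96 110 136 135 129 137 135 133 128 134 132 133 136
 133 149 172 173 169 171 167 168 171 169]
90 [178 183 185 188 154  93 128 134 129 133 137 133 130 132 133 135 132 130
 137 147 147 149 144 145 143 144 144 143]
120 [184 187 189 187 100 123 134 132 135 130 131 137 131 135 130 130 129 139
 157 164 159 159 161 158 163 157 157 157]
140 [183 190 192 161  83 127 134 132 130 130 129 134 136 133 132 132 132 141
 144 135 141 139 142 142 142 140 139 137]
165 [191 189 199 122 113 129 136 133 134 131 131 135 130 130 133 129 143 150
 154 150 148 151 149 152 152 149 149 148]
303 [176 177 176 177 179 176 178 176 153 133 131 132 133 130 133 135] [126 132 128 132 133 129 130 140 155 153 151 149 141 140 143 150]
306 [152 153 157 153 153 149 155 158 146 132 132 131 132 129 134 134] [131 129 133 129 133 133 132 142 157 153 151 146 147 144 143 146]
309 [151 149 157 149 158 148 155 153 141 131 135 133 137 138 133 134] [133 131 135 128 131 128 131 142 155 155 152 148 144 145 144 149]
```

View pics/crop_bar.png

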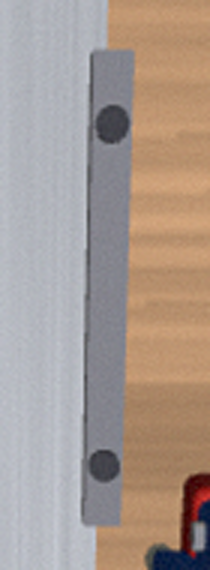

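```bash
python3 - <<'E'
from h import *
v=np.load('w1.npy');c=cam('wrist',dict(ee_pos=v[:3],ee_rot=v[3:]))
# sub-pixel: left edge of bar incl. sliver (foot) vs top
g=cv2.cvtColor(cv2.imread('pics/wrist1.png'),cv2.COLOR_BGR2GRAY).astype(float)
rr=[];cc=[]
for r in range(48,146):
    # bed->dark crossing at 150 
    row=g[r,290:305]; i=np.argmax(row<155); x=290+i-1+(row[i-1]-155)/(row[i-1]-row[i]); rr.append(r);cc.append(x)
k=np.polyfit(rr,cc,1);res=np.polyval(k,rr)-cc;print(k,res.std())
f=lambda r:np.polyval(k,r)
P=toplane(c,[(f(16.3),16.3),(f(175.3),175.3)],24)   # foot edge
Q=toplane(c,[(f(16.3)+.9,16.3),(f(175.3)+.9,175.3)],42)
for A in(P,Q):
    d=A[0]-A[1];print(A.round(1),A.mean(0).round(1),np.linalg.norm(d),np.degrees(np.arctan2(d[1],d[0])))
S=toplane(c,[(135.5,208),(294,208.5)],24);d=S[1]-S[0];print(S.round(1),np.linalg.norm(d),np.degrees(np.arctan2(d[1],d[0])))
E
```

```text
[-1.59837284e-02  2.99348769e+02] 0.12594794108505036
[[ 595.3 -370.2   24. ]
 [ 458.3 -423.8   24. ]] [ 526.8 -397.    24. ] 147.0153770518662 21.35761236051259
[[ 592.4 -371.4   42. ]
 [ 462.1 -422.5   42. ]] [ 527.2 -396.9   42. ] 139.96299285935058 21.399773654079002
[[ 363.2 -278.8   24. ]
 [ 424.3 -434.8   24. ]] 167.5012256308288 -68.6198890699263
```

```bash
python3 - <<'E'
from plan import *
o=manip.get_obs()
rows(o['ee_pos'],R.from_rotvec(o['ee_rot']),[530,75,170],pose(4.25),16,1)
E
```

```text
[{"xyz": [1.57, -2.65, 0.45], "rotation": [0.0, 0.0, -4.5], "grip": 1}, {"xyz": [1.78, -2.52, 0.44], "rotation": [0.0, 0.0, -4.6], "grip": 1}, {"xyz": [1.97, -2.36, 0.45], "rotation": [0.0, 0.0, -4.5], "grip": 1}, {"xyz": [2.15, -2.21, 0.45], "rotation": [0.0, 0.0, -4.6], "grip": 1}, {"xyz": [2.32, -2.02, 0.44], "rotation": [0.0, 0.0, -4.5], "grip": 1}, {"xyz": [2.47, -1.84, 0.45], "rotation": [0.0, 0.0, -4.6], "grip": 1}, {"xyz": [2.61, -1.63, 0.45], "rotation": [0.0, 0.0, -4.5], "grip": 1}, {"xyz": [2.73, -1.42, 0.44], "rotation": [0.0, 0.0, -4.6], "grip": 1}]
[{"xyz": [2.84, -1.2, 0.45], "rotation": [0.0, 0.0, -4.5], "grip": 1}, {"xyz": [2.92, -0.98, 0.45], "rotation": [0.0, 0.0, -4.6], "grip": 1}, {"xyz": [3.0, -0.73, 0.44], "rotation": [0.0, 0.0, -4.5], "grip": 1}, {"xyz": [3.03, -0.5, 0.45], "rotation": [0.0, 0.0, -4.6], "grip": 1}, {"xyz": [3.07, -0.25, 0.45], "rotation": [0.0, 0.0, -4.5], "grip": 1}, {"xyz": [3.08, -0.01, 0.44], "rotation": [0.0, 0.0, -4.6], "grip": 1}, {"xyz": [3.08, 0.23, 0.45], "rotation": [0.0, 0.0, -4.5], "grip": 1}, {"xyz": [3.04, 0.48, 0.45], "rotation": [0.0, 0.0, -4.6], "grip": 1}]
end [530.  75. 170.] err [ 0.01  0.02 -0.02] 0.05 max mm 31.211856721444814 deg 4.6
```

Emit:
move_arm:
  series:
    - {"xyz": [1.6,-2.6,0.2],"rotation": [0,0,-4.5],"grip": 1}
    - {"xyz": [1.8,-2.5,0.2],"rotation": [0,0,-4.6],"grip": 1}
    - {"xyz": [2.0,-2.4,0.3],"rotation": [0,0,-4.5],"grip": 1}
    - {"xyz": [2.1,-2.2,0.4],"rotation": [0,0,-4.6],"grip": 1}
    - {"xyz": [2.3,-2.0,0.5],"rotation": [0,0,-4.5],"grip": 1}
    - {"xyz": [2.5,-1.8,0.5],"rotation": [0,0,-4.6],"grip": 1}
    - {"xyz": [2.6,-1.6,0.5],"rotation": [0,0,-4.5],"grip": 1}
    - {"xyz": [2.7,-1.4,0.5],"rotation": [0,0,-4.6],"grip": 1}

```text
t: 1.8
ee_pos: [490.8, -170.9, 210.6]
ee_rot: [2.749, 1.52, -0.001]
ft_force: [-0.7, 0.5, -0.1]
width: 92.1
```

Emit:
move_arm:
  series:
    - {"xyz": [2.8,-1.2,0.5],"rotation": [0,0,-4.5],"grip": 1}
    - {"xyz": [2.9,-1.0,0.5],"rotation": [0,0,-4.6],"grip": 1}
    - {"xyz": [3.0,-0.7,0.5],"rotation": [0,0,-4.5],"grip": 1}
    - {"xyz": [3.0,-0.5,0.5],"rotation": [0,0,-4.6],"grip": 1}
    - {"xyz": [3.1,-0.3,0.5],"rotation": [0,0,-4.5],"grip": 1}
    - {"xyz": [3.1,0,0.5],"rotation": [0,0,-4.6],"grip": 1}
    - {"xyz": [3.1,0.2,0.5],"rotation": [0,0,-4.5],"grip": 1}
    - {"xyz": [3.0,0.5,0.5],"rotation": [0,0,-4.6],"grip": 1}

```text
t: 2.6
ee_pos: [530.7, 71.9, 170.5]
ee_rot: [2.137, 2.302, -0.001]
ft_force: [0.2, 0.6, 0.3]
width: 91.7
```

```bash
python3 - <<'E'
from h import *
im,c,o=shot('wrist','wrist2.png');print(o['ee_pos'],o['t'],o['q'].round(2));np.save('w2.npy',np.r_[o['ee_pos'],o['ee_rot']])
E
```

```text
[530.73770998  71.92613981 170.52396928] 2.6 [-0.01  0.41  1.58 -0.    1.15 -0.08]
```

View pics/wrist2.png

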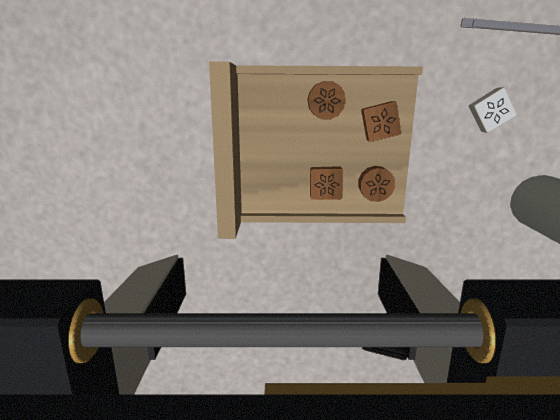

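The wrist view shows the tray with its end board at the left, columns 209–241 and rows 62–238. All four brown flower tokens are on the floor at (326,100), (381,121), (326,183) and (377,184). The white look-alike at (495,110) is off the tray, so I'll leave it.

```bash
python3 - <<'E'
from h import *
im=cv2.imread('pics/wrist2.png')
c=im[50:250,195:260];cv2.imwrite('pics/crop_b.png',cv2.resize(c,None,fx=3,fy=3,interpolation=cv2.INTER_CUBIC))
g=cv2.cvtColor(im,cv2.COLOR_BGR2GRAY)
for r in (75,100,150,200,225): print(r,g[r,204:246])
E
```

```text
75 [170 175 176 174 173 156 142 139 137 136 140 141 138 138 137 138 142 137
 141 142 136 146 138 139 139 139  68  41  52  53  51  44  47  91 135 137
 132 135 129 136 129 134]
100 [176 175 180 180 177 177 176 143 140 140 139 141 138 141 142 137 140 142
 141 144 138 138 140 138 141 142 124  65  47  56  51  50  52  52 111 131
 130 129 126 125 132 131]
150 [170 169 165 170 172 164 168 170 168 157 139 136 136 137 137 138 138 138
 144 137 140 140 141 139 139 134 141 143 100  55  53  56  54  50  48  74
 140 141 137 139 135 133]
200 [168 166 173 172 176 176 174 172 171 182 181 181 142 136 136 137 140 135
 138 137 134 137 138 138 137 138 139 133 140 143  81  54  49  53  54  46
  55 122 145 144 142 145]
225 [177 178 182 179 173 169 165 163 159 162 162 166 173 146 137 132 138 139
 137 136 137 139 135 134 135 133 138 137 136 141 141  81  53  48  49  69
 169 174 172 170 165 169]
```

View pics/crop_b.png

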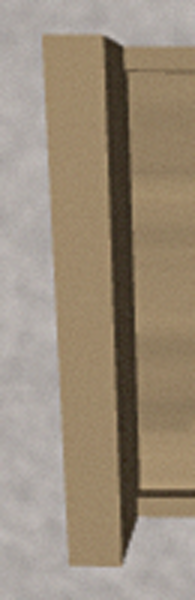

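```bash
python3 - <<'E'
from h import *
v=np.load('w2.npy');c=cam('wrist',dict(ee_pos=v[:3],ee_rot=v[3:]))
C=toplane(c,[(209,61.5),(229.3,61.7),(235.6,238.3),(217.6,238.3)],56)
m=C.mean(0);d=(C[0]+C[1]-C[2]-C[3]);yaw=np.degrees(np.arctan2(d[1],d[0]))-90
print(C.round(1),m.round(1),yaw,np.linalg.norm(d)/2,np.linalg.norm(C[0]-C[1]),np.linalg.norm(C[2]-C[3]))
L=toplane(c,[(422.3,68),(405.5,220.5)],17);print(L.round(1),L.mean(0).round(1)); e=L.mean(0)-m;print(np.degrees(np.arctan2(e[1],e[0])),np.linalg.norm(e[:2]))
print(toplane(c,[(326,100),(381,121),(326,183),(377,184)],21).round(0))
o=manip.get_obs();print(o['ee_pos'],np.degrees(o['ee_rot']))
from plan import *
a=np.radians(yaw);
rows(o['ee_pos'],R.from_rotvec(o['ee_rot']),[m[0],m[1],100],pose(yaw),8,1)
E
```

```text
[[473.4 170.3  56. ]
 [487.2 171.2  56. ]
 [496.2  41.9  56. ]
 [482.1  40.9  56. ]] [484.7 106.1  56. ] 3.9208539481274443 129.58859832413302 13.826533843453415 14.182099962462171
[[632.8 180.1  17. ]
 [641.9  53.9  17. ]] [637.4 117.   17. ]
4.11414493455569 153.00953755691725
[[560. 151.  21.]
 [606. 138.  21.]
 [567.  84.  21.]
 [611.  86.  21.]]
[530.77362389  75.79061416 169.74537253] [-1.21982542e+02 -1.32234384e+02 -8.73041800e-02]
[{"xyz": [0.42, -0.54, 0.87], "rotation": [0.0, 0.0, 0.1], "grip": 1}, {"xyz": [0.42, -0.55, 0.88], "rotation": [0.0, 0.0, 0.1], "grip": 1}, {"xyz": [0.42, -0.54, 0.87], "rotation": [0.0, 0.0, 0.1], "grip": 1}, {"xyz": [0.42, -0.55, 0.87], "rotation": [0.0, -0.1, 0.0], "grip": 1}, {"xyz": [0.42, -0.54, 0.87], "rotation": [0.0, 0.0, 0.1], "grip": 1}, {"xyz": [0.42, -0.55, 0.88], "rotation": [0.0, 0.0, 0.1], "grip": 1}, {"xyz": [0.42, -0.54, 0.87], "rotation": [0.0, 0.0, 0.1], "grip": 1}, {"xyz": [0.42, -0.55, 0.87], "rotation": [0.0, 0.0, 0.1], "grip": 1}]
end [484.7 106.1 100. ] err [-0.01  0.02 -0.  ] 0.03 max mm 11.195088208674376 deg 0.1
```

Emit:
move_arm:
  series:
    - {"xyz": [0.6,-0.8,1.5],"rotation": [0,0,0.2],"grip": 1}
    - {"xyz": [0.6,-0.8,1.5],"rotation": [0,0,0.2],"grip": 1}
    - {"xyz": [0.6,-0.8,1.5],"rotation": [0,0,0.2],"grip": 1}
    - {"xyz": [0.6,-0.8,1.5],"rotation": [0,0,0],"grip": 1}
    - {"xyz": [0.6,-0.8,1.5],"rotation": [0,0,0],"grip": 1}
    - {"xyz": [0.35,-0.35,1.5],"rotation": [0,0,0],"grip": 1}
    - {"xyz": [0,0,0],"rotation": [0,0,0],"grip": 1}
    - {"xyz": [0,0,0],"rotation": [0,0,0],"grip": 1}

```text
t: 3.45
ee_pos: [485.4, 101.7, 81.0]
ee_rot: [2.152, 2.288, -0.0]
ft_force: [-0.4, 0.3, -0.5]
width: 92.2
```

```bash
python3 - <<'E'
from plan import *
o=manip.get_obs();print(o['ee_pos'],o['t'],o['ft_force'])
rows(o['ee_pos'],R.from_rotvec(o['ee_rot']),[484.7,106.1,18],pose(4.0),8,1)
E
```

```text
[485.40871667 101.7444761   80.98102691] 3.45 [-0.36491122  0.28181119 -0.46750109]
[{"xyz": [0.06, -0.01, 0.79], "rotation": [0.0, 0.0, -0.1], "grip": 1}, {"xyz": [0.05, 0.0, 0.78], "rotation": [0.0, 0.0, 0.0], "grip": 1}, {"xyz": [0.06, -0.01, 0.79], "rotation": [0.0, 0.0, -0.1], "grip": 1}, {"xyz": [0.05, 0.0, 0.79], "rotation": [0.0, 0.0, 0.0], "grip": 1}, {"xyz": [0.06, -0.01, 0.79], "rotation": [0.0, 0.0, -0.1], "grip": 1}, {"xyz": [0.05, 0.0, 0.78], "rotation": [0.0, 0.0, -0.1], "grip": 1}, {"xyz": [0.06, -0.01, 0.79], "rotation": [0.0, 0.0, 0.0], "grip": 1}, {"xyz": [0.05, 0.0, 0.79], "rotation": [0.0, 0.0, -0.1], "grip": 1}]
end [484.7 106.1  18. ] err [ 0.03 -0.01 -0.02] 0.03 max mm 7.923383115816122 deg 0.1
```

Descend, then close.

Emit:
move_arm:
  series:
    - {"xyz": [0.15,0,1],"rotation": [0,0,-0.2],"grip": 1}
    - {"xyz": [0.15,0,1],"rotation": [0,0,-0.2],"grip": 1}
    - {"xyz": [0.14,-0.05,1],"rotation": [0,0,0],"grip": 1}
    - {"xyz": [0,0,1],"rotation": [0,0,0],"grip": 1}
    - {"xyz": [0,0,1],"rotation": [0,0,0],"grip": 1}
    - {"xyz": [0,0,0.8],"rotation": [0,0,0],"grip": 1}
    - {"xyz": [0,0,0.4],"rotation": [0,0,0],"grip": 1}
    - {"xyz": [0,0,0],"rotation": [0,0,0],"grip": 1}

```text
t: 4.25
ee_pos: [483.8, 107.0, 18.0]
ee_rot: [-2.143, -2.297, 0.001]
ft_force: [0.5, 1.2, -0.6]
width: 91.8
```

```bash
python3 - <<'E'
from h import *
o=manip.get_obs();print(o['ee_pos'],o['ft_force'],o['width'])
im,c,o=shot('wrist','wrist3.png')
E
```

```text
[483.80782174 106.98101261  18.03640279] [ 0.47840082  1.19595046 -0.59512264] 91.82058048361984
```

View pics/wrist3.png

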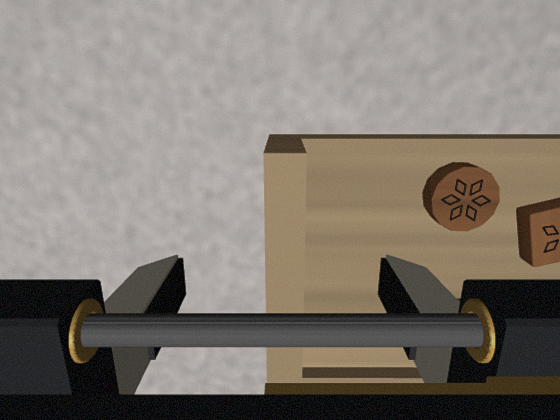

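The wrist view shows the board (columns 265–303) midway between the fingers, with the nearest token at (460,195) clear of them. Closing.

Emit:
move_arm:
  series:
    - {"xyz": [0,0,0],"rotation": [0,0,0],"grip": -1}
    - {"xyz": [0,0,0],"rotation": [0,0,0],"grip": -1}
    - {"xyz": [0,0,0],"rotation": [0,0,0],"grip": -1}
    - {"xyz": [0,0,0],"rotation": [0,0,0],"grip": -1}
    - {"xyz": [0,0,0],"rotation": [0,0,0],"grip": -1}
    - {"xyz": [0,0,0],"rotation": [0,0,0],"grip": -1}
    - {"xyz": [0,0,0],"rotation": [0,0,0],"grip": -1}
    - {"xyz": [0,0,0],"rotation": [0,0,0],"grip": -1}

```text
t: 5.1
ee_pos: [484.2, 107.0, 18.7]
ee_rot: [2.143, 2.297, -0.0]
ft_force: [0.3, -0.5, 0.0]
width: 32.4
```

```bash
python3 - <<'E'
from h import *
o=manip.get_obs();print(o)
E
```

```text
{'t': 5.1, 'q': array([ 6.28754555e-02,  5.65115658e-01,  1.84532093e+00, -1.34862572e-04,
        7.31201619e-01, -6.28930875e-03]), 'qvel': array([-7.26616394e-04, -3.99523549e-04, -8.44688910e-05, -4.23864886e-05,
       -1.55226412e-04,  1.04200376e-05]), 'joint_torque': array([ 8.15558196e-04, -4.51084471e+01, -1.52959317e+01,  5.38032374e-02,
        3.78037349e-02,  1.14065281e-04]), 'ee_pos': array([484.15145864, 107.00398583,  18.69356203]), 'ee_rot': array([ 2.14316721e+00,  2.29700327e+00, -1.49165342e-04]), 'ft_force': array([ 0.29774157, -0.46919528,  0.02094399]), 'wrist_torque': array([-0.02461418, -0.08526574,  0.01610409]), 'width': 32.41442035982624}
```

Emit:
move_arm:
  series:
    - {"xyz": [0,0,0],"rotation": [0,0,0],"grip": -1}
    - {"xyz": [0,0,0],"rotation": [0,0,0],"grip": -1}
    - {"xyz": [0,0,0],"rotation": [0,0,0],"grip": -1}
    - {"xyz": [0,0,0],"rotation": [0,0,0],"grip": -1}
    - {"xyz": [0,0,0],"rotation": [0,0,0],"grip": -1}
    - {"xyz": [0,0,0],"rotation": [0,0,0],"grip": -1}
    - {"xyz": [0,0,-0.3],"rotation": [0,0,0],"grip": -1}
    - {"xyz": [0,0,-0.7],"rotation": [0,0,0],"grip": -1}

```text
t: 5.9
ee_pos: [483.1, 106.9, 28.3]
ee_rot: [-2.142, -2.296, 0.003]
ft_force: [0.6, 0.4, -3.2]
width: 13.7
```

```bash
python3 - <<'E'
from h import *
o=manip.get_obs();print(o['t'],o['ee_pos'],o['ft_force'],o['wrist_torque'],o['width'])
im,c,o=shot('side','side1.png')
im=im[200:290,230:370];cv2.imwrite('pics/side1c.png',cv2.resize(im,None,fx=5,fy=5,interpolation=cv2.INTER_CUBIC))
E
```

```text
5.9 [483.12661534 106.92596276  28.26630219] [ 0.61593111  0.44521298 -3.19924255] [-0.01496172  0.03727838 -0.06216938] 13.703638820338055
```

View pics/side1c.png

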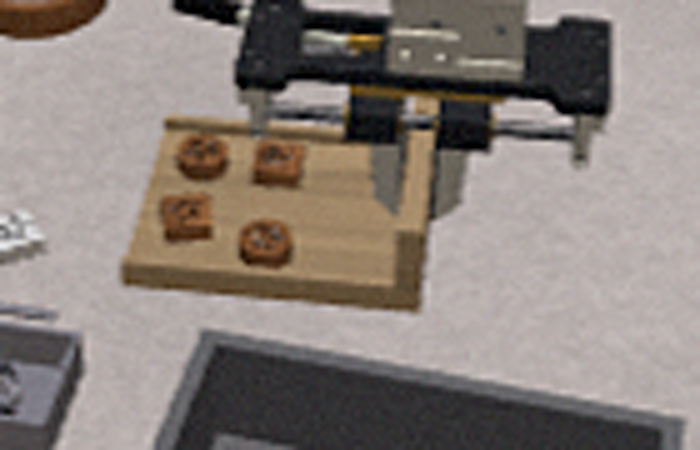

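The side view shows the tray lifted on the board with all four tokens on it. Measured load is 3.2 N and the opening 13.7 mm, so the grip is good. Lifting on.

Emit:
move_arm:
  series:
    - {"xyz": [0,0,-1],"rotation": [-0.5,0,0],"grip": -1}
    - {"xyz": [0,0,-2],"rotation": [-0.5,0,0],"grip": -1}
    - {"xyz": [0,0,-2.5],"rotation": [-0.5,0,0],"grip": -1}
    - {"xyz": [0,0,-2.5],"rotation": [-0.5,0,0],"grip": -1}
    - {"xyz": [0,0,-2.5],"rotation": [0,0,0],"grip": -1}
    - {"xyz": [0,0,-2.5],"rotation": [0,0,0],"grip": -1}
    - {"xyz": [0,0,-2],"rotation": [0,0,0],"grip": -1}
    - {"xyz": [0,0,-1],"rotation": [0,0,0],"grip": -1}

```text
t: 6.75
ee_pos: [480.5, 106.8, 191.0]
ee_rot: [2.125, 2.278, 0.044]
ft_force: [0.1, 0.6, -3.7]
width: 13.7
```

```bash
python3 - <<'E'
from plan import *
im,c,o=shot('side','side2.png')
o=manip.get_obs();print(o['t'],o['ee_pos'],o['ft_force'],o['width'])
p,r=rows(o['ee_pos'],R.from_rotvec(o['ee_rot']),[341,268,200],pose(40,-2),16,-1,ease=True)
E
```

```text
6.8 [480.88636721 106.84590212 191.58134891] [ 0.81640217 -0.06019446 -1.68609015] 14.036182608639482
[{"xyz": [0.19, -0.14, -0.02], "rotation": [0.0, 0.0, -0.4], "grip": -1}, {"xyz": [0.55, -0.41, -0.04], "rotation": [0.0, 0.1, -1.1], "grip": -1}, {"xyz": [0.85, -0.6, -0.06], "rotation": [0.0, 0.0, -1.8], "grip": -1}, {"xyz": [1.14, -0.76, -0.09], "rotation": [0.0, 0.1, -2.3], "grip": -1}, {"xyz": [1.38, -0.84, -0.09], "rotation": [0.1, 0.1, -2.7], "grip": -1}, {"xyz": [1.58, -0.86, -0.11], "rotation": [0.0, 0.1, -3.1], "grip": -1}, {"xyz": [1.74, -0.83, -0.11], "rotation": [0.0, 0.1, -3.2], "grip": -1}, {"xyz": [1.84, -0.75, -0.11], "rotation": [0.0, 0.2, -3.4], "grip": -1}]
[{"xyz": [1.88, -0.65, -0.1], "rotation": [0.0, 0.1, -3.4], "grip": -1}, {"xyz": [1.86, -0.51, -0.1], "rotation": [0.1, 0.1, -3.2], "grip": -1}, {"xyz": [1.76, -0.38, -0.08], "rotation": [0.0, 0.1, -3.0], "grip": -1}, {"xyz": [1.59, -0.26, -0.08], "rotation": [0.0, 0.1, -2.8], "grip": -1}, {"xyz": [1.36, -0.16, -0.06], "rotation": [0.0, 0.1, -2.3], "grip": -1}, {"xyz": [1.05, -0.07, -0.04], "rotation": [0.0, 0.1, -1.8], "grip": -1}, {"xyz": [0.67, -0.03, -0.03], "rotation": [0.0, 0.0, -1.1], "grip": -1}, {"xyz": [0.24, -0.01, -0.01], "rotation": [0.0, 0.0, -0.4], "grip": -1}]
end [341. 268. 200.] err [-0.01 -0.04  0.01] 0.06 max mm 19.91707809895819 deg 3.4
```

View pics/side2.png

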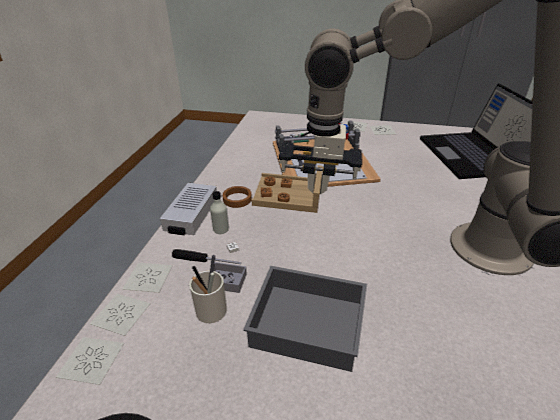

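The tray is high and level, at about (287,192) in the side view, with all four tokens still on it. Carrying it over the tub.

Emit:
move_arm:
  series:
    - {"xyz": [0.2,-0.1,0],"rotation": [0,0,-0.4],"grip": -1}
    - {"xyz": [0.55,-0.4,0],"rotation": [0,0,-1.1],"grip": -1}
    - {"xyz": [0.85,-0.6,0],"rotation": [0,0,-1.8],"grip": -1}
    - {"xyz": [1.15,-0.75,-0.1],"rotation": [0,0.1,-2.3],"grip": -1}
    - {"xyz": [1.4,-0.85,-0.1],"rotation": [0,0.1,-2.7],"grip": -1}
    - {"xyz": [1.6,-0.85,-0.1],"rotation": [0,0.1,-3.1],"grip": -1}
    - {"xyz": [1.75,-0.85,-0.1],"rotation": [0,0.1,-3.2],"grip": -1}
    - {"xyz": [1.85,-0.75,-0.1],"rotation": [0,0.2,-3.4],"grip": -1}

```text
t: 7.6
ee_pos: [408.9, 189.5, 191.6]
ee_rot: [1.74, 2.593, 0.044]
ft_force: [0.3, -0.0, -2.0]
width: 13.4
```

Emit:
move_arm:
  series:
    - {"xyz": [1.9,-0.65,-0.1],"rotation": [0,0.1,-3.4],"grip": -1}
    - {"xyz": [1.85,-0.5,-0.1],"rotation": [0.1,0.1,-3.2],"grip": -1}
    - {"xyz": [1.75,-0.4,-0.1],"rotation": [0,0.1,-3.0],"grip": -1}
    - {"xyz": [1.6,-0.25,-0.1],"rotation": [0,0.1,-2.8],"grip": -1}
    - {"xyz": [1.35,-0.15,0],"rotation": [0,0.1,-2.3],"grip": -1}
    - {"xyz": [1.05,-0.1,0],"rotation": [0,0.1,-1.8],"grip": -1}
    - {"xyz": [0.65,0,0],"rotation": [0,0,-1.1],"grip": -1}
    - {"xyz": [0.25,0,0],"rotation": [0,0,-0.4],"grip": -1}

```text
t: 8.4
ee_pos: [340.4, 269.2, 194.9]
ee_rot: [1.319, 2.835, 0.046]
ft_force: [0.1, 0.6, -3.2]
width: 13.7
```

```bash
cat >> plan.py <<'E'
def tcp_for_lip(lip,yaw,tilt):
    r=pose(yaw,tilt); return np.array(lip)-r.apply([0,153,17]),r
def lip_now(o):
    r=R.from_rotvec(o['ee_rot']); return o['ee_pos']+r.apply([0,153,17])
def euler(o):
    r=R.from_rotvec(o['ee_rot']).as_matrix();y=r[:,1]
    return dict(yaw=np.degrees(np.arctan2(y[1],y[0])).round(2),tilt=np.degrees(-np.arcsin(y[2])).round(2),roll=np.degrees(np.arcsin(r[2,0])).round(2))
E
python3 - <<'E'
from plan import *
im,c,o=shot('top','top1.png')
o=manip.get_obs();print(o['t'],o['ee_pos'],o['q'].round(2),o['ft_force'],lip_now(o),euler(o))
for t in(20,35,45):
    p,r=tcp_for_lip([425,340,68],40,t);print(t,p)
E
```

```text
8.45 [340.48401082 269.15066946 194.87810382] [ 0.49  0.19  1.83  0.01  1.09 -0.22] [-1.0417476   0.18736533 -3.67319141] [457.94284541 367.92580769 182.84090133] {'yaw': np.float64(40.06), 'tilt': np.float64(-1.86), 'roll': np.float64(-0.02)}
20 [319.31755922 251.32190292 136.30385648]
35 [336.46099436 265.70695302 169.68277951]
45 [351.33217002 278.18535104 188.2081528 ]
```

View pics/top1.png

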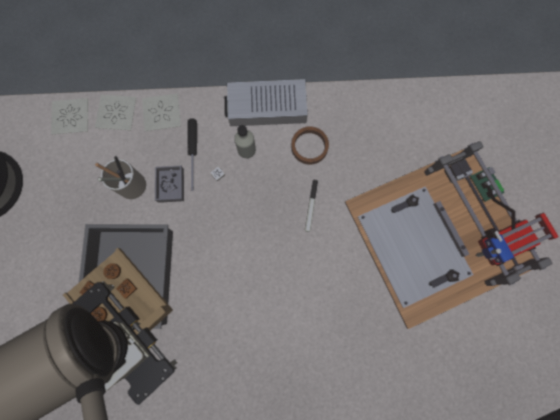

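The top view shows the tray hovering over the tub at about (120,290) with tokens on it. Tipping it in place with the lip inside the tub outline.

```bash
python3 - <<'E'
from plan import *
o=manip.get_obs()
p,r=tcp_for_lip([427,342,68],40,36)
p,r=rows(o['ee_pos'],R.from_rotvec(o['ee_rot']),p,r,16,-1,ease=True)
E
```

```text
[{"xyz": [0.0, 0.0, 0.03], "rotation": [0.4, 0.0, 0.0], "grip": -1}, {"xyz": [0.0, -0.01, 0.07], "rotation": [1.2, 0.0, 0.0], "grip": -1}, {"xyz": [0.0, 0.0, 0.11], "rotation": [1.9, 0.0, 0.0], "grip": -1}, {"xyz": [0.0, 0.0, 0.15], "rotation": [2.4, 0.0, 0.0], "grip": -1}, {"xyz": [0.0, 0.01, 0.18], "rotation": [2.9, 0.0, 0.0], "grip": -1}, {"xyz": [0.01, 0.02, 0.19], "rotation": [3.2, 0.0, 0.0], "grip": -1}, {"xyz": [0.0, 0.03, 0.21], "rotation": [3.4, 0.0, 0.0], "grip": -1}, {"xyz": [0.0, 0.04, 0.21], "rotation": [3.5, 0.0, 0.0], "grip": -1}]
[{"xyz": [0.0, 0.06, 0.21], "rotation": [3.6, 0.0, 0.0], "grip": -1}, {"xyz": [0.0, 0.07, 0.2], "rotation": [3.4, 0.0, 0.0], "grip": -1}, {"xyz": [0.01, 0.07, 0.18], "rotation": [3.2, 0.0, 0.0], "grip": -1}, {"xyz": [0.0, 0.08, 0.16], "rotation": [2.8, 0.0, 0.0], "grip": -1}, {"xyz": [0.0, 0.07, 0.13], "rotation": [2.5, 0.0, 0.0], "grip": -1}, {"xyz": [0.0, 0.06, 0.1], "rotation": [1.8, 0.1, 0.0], "grip": -1}, {"xyz": [0.0, 0.04, 0.06], "rotation": [1.2, 0.0, 0.0], "grip": -1}, {"xyz": [0.0, 0.01, 0.02], "rotation": [0.5, 0.0, 0.0], "grip": -1}]
end [339.8 268.9 171.7] err [0.01 0.   0.02] 0.08 max mm 2.1840329667841556 deg 3.6
```

Emit:
move_arm:
  series:
    - {"xyz": [0,0,0.1],"rotation": [0.4,0,0],"grip": -1}
    - {"xyz": [0,0,0.2],"rotation": [1.2,0,0],"grip": -1}
    - {"xyz": [0,0,0.3],"rotation": [1.8,0,0],"grip": -1}
    - {"xyz": [0,0,0.3],"rotation": [2.2,0,0],"grip": -1}
    - {"xyz": [0,0,0.3],"rotation": [2.6,0,0],"grip": -1}
    - {"xyz": [0,0,0.3],"rotation": [2.8,0,0],"grip": -1}
    - {"xyz": [0,0,0.3],"rotation": [2.8,0,0],"grip": -1}
    - {"xyz": [0,0,0.2],"rotation": [2.8,0,0],"grip": -1}

```text
t: 9.25
ee_pos: [340.3, 267.8, 174.5]
ee_rot: [-1.274, -2.728, 0.358]
ft_force: [0.0, -0.3, -3.3]
width: 13.9
```

Emit:
move_arm:
  series:
    - {"xyz": [0,0.05,0.2],"rotation": [2.8,0,0],"grip": -1}
    - {"xyz": [0,0.05,0.2],"rotation": [2.8,0,0],"grip": -1}
    - {"xyz": [0,0.05,0],"rotation": [2.8,0,0],"grip": -1}
    - {"xyz": [0,0.05,0],"rotation": [2.8,0,0],"grip": -1}
    - {"xyz": [0,0.05,0],"rotation": [2.8,0,0],"grip": -1}
    - {"xyz": [0,0.05,0],"rotation": [2.8,0,0],"grip": -1}
    - {"xyz": [0,0,0],"rotation": [2.8,0,0],"grip": -1}
    - {"xyz": [0,0,0],"rotation": [1.5,0,0],"grip": -1}

```text
t: 10.05
ee_pos: [341.8, 269.2, 169.1]
ee_rot: [-1.169, -2.504, 0.813]
ft_force: [-0.0, -0.2, -3.3]
width: 14.0
```

```bash
python3 - <<'E'
from plan import *
im,c,o=shot('top','top2.png')
im2,c,_=shot('side','side3.png')
print(o['t'],o['ee_pos'],o['q'].round(2),o['ft_force'],lip_now(o),euler(o),o['width'])
a=cv2.resize(im[210:340,50:200],None,fx=2.6,fy=2.6,interpolation=cv2.INTER_CUBIC)
b=cv2.resize(im2[180:370,200:380],None,fx=2,fy=2,interpolation=cv2.INTER_CUBIC)
h=max(a.shape[0],b.shape[0]);P=np.zeros((h,a.shape[1]+b.shape[1],3),np.uint8);P[:a.shape[0],:a.shape[1]]=a;P[:b.shape[0],a.shape[1]:]=b
cv2.imwrite('pics/c2.png',cv2.convertScaleAbs(P,alpha=1.5))
E
```

```text
10.05 [341.84657462 269.16071798 169.14158432] [ 0.55  0.62  1.4  -0.09  1.74 -0.13] [-0.04211399 -0.15072562 -3.34048026] [429.14596318 342.20709431  65.50257785] {'yaw': np.float64(39.93), 'tilt': np.float64(35.98), 'roll': np.float64(-0.04)} 14.016996261698083
```

View pics/c2.png

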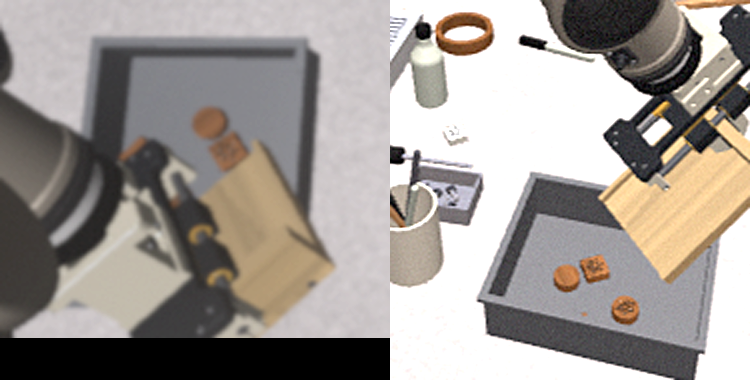

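The side view shows three tokens in the tub, and the tray's visible floor is bare. I'll look with the wrist camera for the fourth.

```bash
python3 - <<'E'
from plan import *
im,c,o=shot('wrist','wrist4.png')
p,r=tcp_for_lip([427,342,190],40,25)
rows(o['ee_pos'],R.from_rotvec(o['ee_rot']),p,r,8,-1)
E
```

```text
[{"xyz": [0.01, -0.94, -0.88], "rotation": [-1.4, 0.0, 0.0], "grip": -1}, {"xyz": [0.01, -0.91, -0.91], "rotation": [-1.3, 0.0, 0.0], "grip": -1}, {"xyz": [0.01, -0.89, -0.92], "rotation": [-1.4, 0.0, 0.0], "grip": -1}, {"xyz": [0.01, -0.87, -0.95], "rotation": [-1.4, 0.0, 0.0], "grip": -1}, {"xyz": [0.01, -0.85, -0.96], "rotation": [-1.3, 0.0, 0.0], "grip": -1}, {"xyz": [0.02, -0.82, -0.99], "rotation": [-1.4, 0.0, 0.0], "grip": -1}, {"xyz": [0.01, -0.8, -1.01], "rotation": [-1.4, 0.0, 0.0], "grip": -1}, {"xyz": [0.01, -0.78, -1.02], "rotation": [-1.3, 0.0, 0.0], "grip": -1}]
end [326.2 257.5 270.1] err [-0.04 -0.01  0.01] 0.04 max mm 12.884874853874212 deg 1.4
```

View pics/wrist4.png

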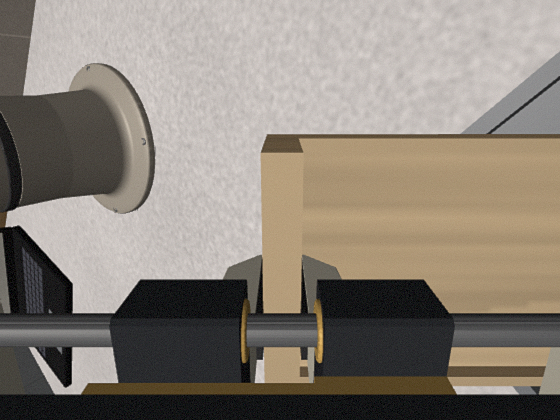

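The wrist view shows the floor bare next to the board. I'll raise the tray with its tilt kept and then look into the tub.

Emit:
move_arm:
  series:
    - {"xyz": [0,-0.6,-0.8],"rotation": [0,0,0],"grip": -1}
    - {"xyz": [0,-1.2,-1.6],"rotation": [0,0,0],"grip": -1}
    - {"xyz": [0,-1.2,-1.6],"rotation": [0,0,0],"grip": -1}
    - {"xyz": [0,-1.2,-1.6],"rotation": [0,0,0],"grip": -1}
    - {"xyz": [0,-1.2,-1.6],"rotation": [-1,0,0],"grip": -1}
    - {"xyz": [0,-1.2,-1.6],"rotation": [-2,0,0],"grip": -1}
    - {"xyz": [0,-0.6,-0.8],"rotation": [-3,0,0],"grip": -1}
    - {"xyz": [0,0,0],"rotation": [-2,0,0],"grip": -1}

```text
t: 11.0
ee_pos: [338.9, 267.1, 293.0]
ee_rot: [-1.215, -2.603, 0.636]
ft_force: [-0.6, -0.2, -2.7]
width: 13.7
```

```bash
python3 - <<'E'
from plan import *
im,c,o=shot('side','side4.png')
print(o['t'],o['ee_pos'],o['q'].round(2),o['ft_force'],lip_now(o),euler(o),o['width'])
cv2.imwrite('pics/c3.png',cv2.convertScaleAbs(cv2.resize(im[120:380,200:400],None,fx=2.3,fy=2.3,interpolation=cv2.INTER_CUBIC),alpha=1.2))
E
```

```text
11.0 [338.86653796 267.10132917 292.96632652] [ 0.54  0.42  1.32 -0.08  1.87 -0.16] [-0.58711245 -0.16962922 -2.70213072] [437.01251944 349.27138576 207.44762612] {'yaw': np.float64(39.95), 'tilt': np.float64(27.41), 'roll': np.float64(-0.07)} 13.743204954204398
```

View pics/c3.png

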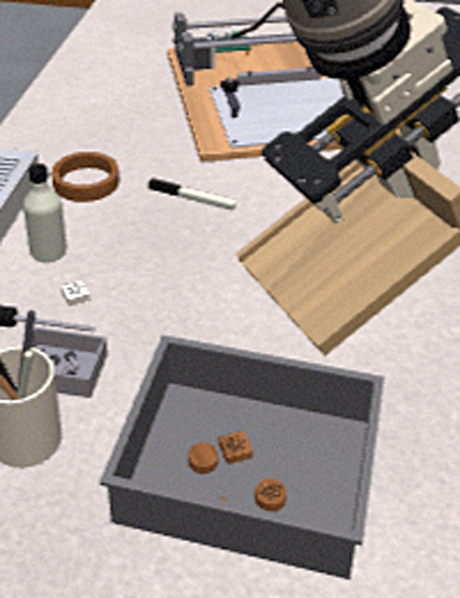

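Three tokens show at crop (203,457), (236,446) and (270,494). An orange speck at (223,497), just over the near wall, is probably the fourth token lying against it. I'll start for the plotter to clear the top camera's view, then check.

```bash
python3 - <<'E'
from plan import *
o=manip.get_obs()
p,r=tcp_for_lip([519.7,-378.4,150],-68.6,0); print(p)
rows(o['ee_pos'],R.from_rotvec(o['ee_rot']),[380,60,270],pose(0,15),8,-1)
E
```

```text
[ 463.873852   -235.94846017  167.        ]
[{"xyz": [-2.31, -0.99, 0.84], "rotation": [-1.5, 1.8, 4.7], "grip": -1}, {"xyz": [-2.42, -0.82, 0.74], "rotation": [-1.5, 1.8, 4.6], "grip": -1}, {"xyz": [-2.49, -0.64, 0.64], "rotation": [-1.4, 1.8, 4.7], "grip": -1}, {"xyz": [-2.56, -0.44, 0.55], "rotation": [-1.5, 1.9, 4.7], "grip": -1}, {"xyz": [-2.6, -0.25, 0.45], "rotation": [-1.5, 1.8, 4.6], "grip": -1}, {"xyz": [-2.63, -0.05, 0.37], "rotation": [-1.5, 1.8, 4.7], "grip": -1}, {"xyz": [-2.63, 0.16, 0.29], "rotation": [-1.4, 1.8, 4.7], "grip": -1}, {"xyz": [-2.62, 0.37, 0.22], "rotation": [-1.5, 1.8, 4.6], "grip": -1}]
end [380.  60. 270.] err [-0.02 -0.01 -0.04] 0.05 max mm 26.6015037168954 deg 4.7
```

Emit:
move_arm:
  series:
    - {"xyz": [-2.3,-1.0,0.8],"rotation": [-1.5,1.8,4.7],"grip": -1}
    - {"xyz": [-2.4,-0.8,0.7],"rotation": [-1.5,1.8,4.6],"grip": -1}
    - {"xyz": [-2.5,-0.6,0.6],"rotation": [-1.4,1.8,4.7],"grip": -1}
    - {"xyz": [-2.6,-0.4,0.5],"rotation": [-1.5,1.9,4.7],"grip": -1}
    - {"xyz": [-2.6,-0.2,0.5],"rotation": [-1.5,1.8,4.6],"grip": -1}
    - {"xyz": [-2.6,0,0.4],"rotation": [-1.5,1.8,4.7],"grip": -1}
    - {"xyz": [-2.6,0.2,0.3],"rotation": [-1.4,1.8,4.7],"grip": -1}
    - {"xyz": [-2.6,0.4,0.2],"rotation": [-1.5,1.8,4.6],"grip": -1}

```text
t: 11.85
ee_pos: [382.2, 60.5, 268.4]
ee_rot: [-2.084, -2.077, 0.285]
ft_force: [0.6, 0.5, -2.3]
width: 14.2
```

```bash
python3 - <<'E'
from plan import *
im,c,o=shot('top','top3.png')
print(o['t'],o['ee_pos'],lip_now(o),euler(o),o['width'])
cv2.imwrite('pics/c4.png',cv2.convertScaleAbs(cv2.resize(im[210:340,60:190],None,fx=4,fy=4,interpolation=cv2.INTER_CUBIC),alpha=1.4))
o=manip.get_obs()
p,r=tcp_for_lip([519.7,-378.4,150],-68.6,0)
rows(o['ee_pos'],R.from_rotvec(o['ee_rot']),p,r,16,-1)
E
```

```text
11.85 [382.23385277  60.49791934 268.35422749] [525.27958684  59.81828127 211.47315809] {'yaw': np.float64(-0.24), 'tilt': np.float64(15.34), 'roll': np.float64(-0.29)} 14.19149018959051
[{"xyz": [-1.82, 0.68, 0.49], "rotation": [-0.8, 0.6, 4.2], "grip": -1}, {"xyz": [-1.77, 0.8, 0.47], "rotation": [-0.8, 0.6, 4.2], "grip": -1}, {"xyz": [-1.72, 0.92, 0.48], "rotation": [-0.9, 0.6, 4.3], "grip": -1}, {"xyz": [-1.64, 1.04, 0.46], "rotation": [-0.8, 0.6, 4.2], "grip": -1}, {"xyz": [-1.57, 1.15, 0.47], "rotation": [-0.8, 0.6, 4.2], "grip": -1}, {"xyz": [-1.49, 1.26, 0.47], "rotation": [-0.8, 0.5, 4.2], "grip": -1}, {"xyz": [-1.39, 1.35, 0.48], "rotation": [-0.9, 0.6, 4.3], "grip": -1}, {"xyz": [-1.3, 1.45, 0.48], "rotation": [-0.8, 0.6, 4.2], "grip": -1}]
[{"xyz": [-1.19, 1.54, 0.49], "rotation": [-0.8, 0.6, 4.2], "grip": -1}, {"xyz": [-1.08, 1.61, 0.5], "rotation": [-0.8, 0.6, 4.2], "grip": -1}, {"xyz": [-0.96, 1.68, 0.51], "rotation": [-0.8, 0.6, 4.3], "grip": -1}, {"xyz": [-0.85, 1.74, 0.53], "rotation": [-0.9, 0.6, 4.2], "grip": -1}, {"xyz": [-0.71, 1.78, 0.54], "rotation": [-0.8, 0.6, 4.2], "grip": -1}, {"xyz": [-0.59, 1.83, 0.57], "rotation": [-0.8, 0.6, 4.2], "grip": -1}, {"xyz": [-0.47, 1.86, 0.58], "rotation": [-0.8, 0.6, 4.3], "grip": -1}, {"xyz": [-0.33, 1.88, 0.61], "rotation": [-0.8, 0.6, 4.2], "grip": -1}]
end [ 463.8 -236.   167. ] err [-0.04 -0.03  0.  ] 0.07 max mm 20.087807247183548 deg 4.3
```

View pics/c4.png

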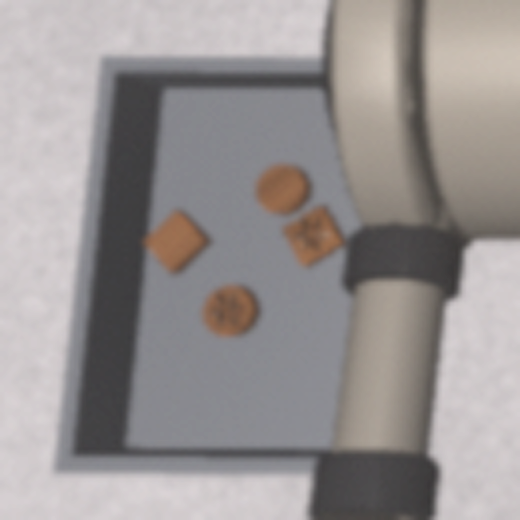

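All four tokens lie in the tub, at crop (282,189), (312,236), (176,241) and (231,310). On to the plotter.

Emit:
move_arm:
  series:
    - {"xyz": [-1.8,0.7,0.5],"rotation": [-0.8,0.6,4.2],"grip": -1}
    - {"xyz": [-1.8,0.8,0.5],"rotation": [-0.8,0.6,4.2],"grip": -1}
    - {"xyz": [-1.7,0.9,0.5],"rotation": [-0.9,0.6,4.3],"grip": -1}
    - {"xyz": [-1.65,1.05,0.45],"rotation": [-0.8,0.6,4.2],"grip": -1}
    - {"xyz": [-1.55,1.15,0.45],"rotation": [-0.8,0.6,4.2],"grip": -1}
    - {"xyz": [-1.5,1.25,0.45],"rotation": [-0.8,0.5,4.2],"grip": -1}
    - {"xyz": [-1.4,1.35,0.5],"rotation": [-0.9,0.6,4.3],"grip": -1}
    - {"xyz": [-1.3,1.45,0.5],"rotation": [-0.8,0.6,4.2],"grip": -1}

```text
t: 12.7
ee_pos: [424.0, -84.8, 216.6]
ee_rot: [-2.688, -1.419, 0.156]
ft_force: [0.2, 0.6, -1.8]
width: 13.5
```

Emit:
move_arm:
  series:
    - {"xyz": [-1.2,1.5,0.5],"rotation": [-0.8,0.6,4.2],"grip": -1}
    - {"xyz": [-1.1,1.6,0.5],"rotation": [-0.8,0.6,4.2],"grip": -1}
    - {"xyz": [-0.95,1.7,0.5],"rotation": [-0.8,0.6,4.3],"grip": -1}
    - {"xyz": [-0.85,1.75,0.5],"rotation": [-0.9,0.6,4.2],"grip": -1}
    - {"xyz": [-0.7,1.8,0.5],"rotation": [-0.8,0.6,4.2],"grip": -1}
    - {"xyz": [-0.6,1.8,0.6],"rotation": [-0.8,0.6,4.2],"grip": -1}
    - {"xyz": [-0.45,1.8,0.6],"rotation": [-0.8,0.6,4.3],"grip": -1}
    - {"xyz": [-0.3,1.8,0.6],"rotation": [-0.8,0.6,4.2],"grip": -1}

```text
t: 13.5
ee_pos: [465.3, -229.1, 165.7]
ee_rot: [-3.081, -0.593, 0.003]
ft_force: [-0.7, -0.6, -3.2]
width: 13.9
```

Emit:
move_arm:
  series:
    - {"xyz": [0,0,0],"rotation": [0,0,0],"grip": -1}
    - {"xyz": [0,0,0],"rotation": [0,0,0],"grip": -1}
    - {"xyz": [0,0,0],"rotation": [0,0,0],"grip": -1}
    - {"xyz": [0,0,0],"rotation": [0,0,0],"grip": -1}
    - {"xyz": [0,0,0],"rotation": [0,0,0],"grip": -1}
    - {"xyz": [0,0,0],"rotation": [0,0,0],"grip": -1}
    - {"xyz": [0,0,0],"rotation": [0,0,0],"grip": -1}
    - {"xyz": [0,0,0],"rotation": [0,0,0],"grip": -1}

```text
t: 14.3
ee_pos: [465.6, -228.7, 165.5]
ee_rot: [-3.08, -0.598, 0.003]
ft_force: [-0.5, -0.1, -2.6]
width: 13.8
```

```bash
python3 - <<'E'
from plan import *
im,c,o=shot('wrist','wrist5.png');np.save('w5.npy',np.r_[o['ee_pos'],o['ee_rot']])
print(o['t'],o['ee_pos'],o['q'].round(2),lip_now(o),euler(o),o['width'],o['ft_force'],o['wrist_torque'])
im,c,_=shot('top','top4.png')
cv2.imwrite('pics/c5.png',cv2.convertScaleAbs(cv2.resize(im[130:340,300:560],None,fx=3,fy=2.8,interpolation=cv2.INTER_CUBIC),alpha=1.4))
E
```

```text
14.3 [ 465.56252416 -228.70662497  165.51534667] [-0.61  0.39  1.63  0.    1.12  0.58] [ 522.75524437 -370.53144223  147.83162634] {'yaw': np.float64(-68.03), 'tilt': np.float64(0.26), 'roll': np.float64(-0.05)} 13.809874510072675 [-0.49192964 -0.07066451 -2.60203323] [0.10355594 0.02984637 0.00894534]
```

View pics/wrist5.png

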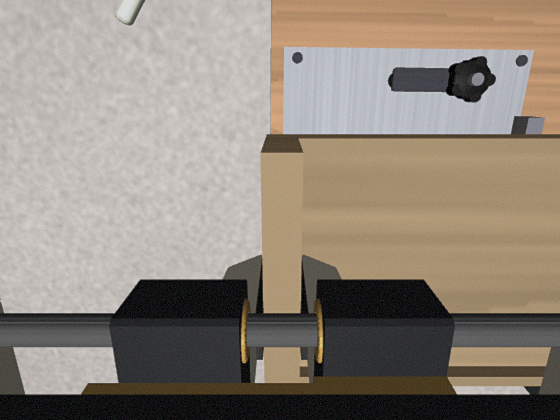

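View pics/c5.png

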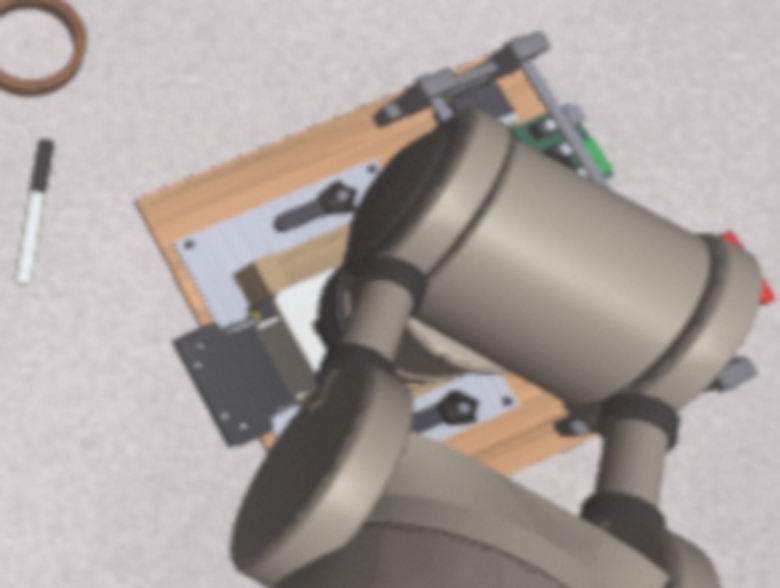

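The wrist view shows the bare tray square in the hand (board columns 262–302), with the far clamp and bed screws beyond it. I'll check the tray's offset in the hand and re-measure the stop relative to the tool.

```bash
python3 - <<'E'
from plan import *
m=manip.camera_model('wrist');M=m['mount'];f=210/np.tan(np.radians(m['fovy']/2))
c=(f,m['cx'],m['cy'],M[:3,:3],M[:3,3])
print('board end top/bottom-of-end in tool',toplane(c,[(261.5,152.5),(301.5,152.5)],-39).round(1))
print('board along',toplane(c,[(302,160),(302.5,250)],-39).round(1))
v=np.load('w5.npy');cw=cam('wrist',dict(ee_pos=v[:3],ee_rot=v[3:]))
S=toplane(cw,[(297.5,57.5),(521.5,60)],24);d=S[1]-S[0];print('screws',S.round(1),np.linalg.norm(d),np.degrees(np.arctan2(d[1],d[0])))
E
```

```text
board end top/bottom-of-end in tool [[ 63.9  -6.7 -39. ]
 [ 63.9   6.1 -39. ]]
board along [[ 61.5   6.3 -39. ]
 [ 30.    7.  -39. ]]
screws [[ 568.5 -199.2   24. ]
 [ 629.4 -354.9   24. ]] 167.1722188913618 -68.6595289764006
```

```bash
cat >> plan.py <<'E'
YAW=-68.65; SX=np.array([np.cos(np.radians(YAW)),np.sin(np.radians(YAW)),0]); SY=np.array([-SX[1],SX[0],0])
STOP=np.array([527.1,-396.9,24.])
def tcp_seat(dx,dz):
    r=pose(YAW,0); return STOP+dx*SX+[0,0,dz]-r.apply([-1,153,18.7]),r
def rel(o):
    l=o['ee_pos']+R.from_rotvec(o['ee_rot']).apply([-1,153,18.7])-STOP
    return np.array([l@SX,l@SY,l[2]]).round(2)
E
python3 - <<'E'
from plan import *
o=manip.get_obs();print(rel(o),euler(o))
p,r=tcp_seat(-20,15);print(p)
rows(o['ee_pos'],R.from_rotvec(o['ee_rot']),p,r,8,-1,ease=True)
E
```

```text
[-26.14   4.5  122.07] {'yaw': np.float64(-68.04), 'tilt': np.float64(0.26), 'roll': np.float64(-0.05)}
[ 465.04827661 -235.40825524   57.7       ]
[{"xyz": [-0.01, 0.03, 0.46], "rotation": [0.0, 0.0, 0.0], "grip": -1}, {"xyz": [-0.03, 0.07, 1.22], "rotation": [0.0, 0.0, 0.1], "grip": -1}, {"xyz": [-0.05, 0.11, 1.73], "rotation": [-0.1, 0.0, 0.1], "grip": -1}, {"xyz": [-0.05, 0.11, 1.98], "rotation": [0.0, 0.0, 0.1], "grip": -1}, {"xyz": [-0.05, 0.12, 1.98], "rotation": [-0.1, 0.0, 0.1], "grip": -1}, {"xyz": [-0.05, 0.1, 1.72], "rotation": [0.0, 0.0, 0.1], "grip": -1}, {"xyz": [-0.03, 0.07, 1.22], "rotation": [-0.1, 0.1, 0.1], "grip": -1}, {"xyz": [-0.01, 0.02, 0.47], "rotation": [0.0, 0.0, 0.0], "grip": -1}]
end [ 465.1 -235.4   57.7] err [ 0.01  0.04 -0.05] 0.06 max mm 19.84263087395419 deg 0.1
```

Emit:
move_arm:
  series:
    - {"xyz": [-0.1,0.2,0.5],"rotation": [-0.1,0,0.2],"grip": -1}
    - {"xyz": [-0.1,0.2,1.2],"rotation": [-0.1,0,0.2],"grip": -1}
    - {"xyz": [-0.1,0.2,1.7],"rotation": [-0.1,0,0.2],"grip": -1}
    - {"xyz": [0,0,2],"rotation": [0,0,0],"grip": -1}
    - {"xyz": [0,0,2],"rotation": [0,0,0],"grip": -1}
    - {"xyz": [0,0,1.7],"rotation": [0,0,0],"grip": -1}
    - {"xyz": [0,0,1.2],"rotation": [0,0,0],"grip": -1}
    - {"xyz": [0,0,0.4],"rotation": [0,0,0],"grip": -1}

```text
t: 15.2
ee_pos: [464.2, -235.2, 57.1]
ee_rot: [-3.087, -0.582, 0.004]
ft_force: [0.2, -0.4, -2.3]
width: 14.0
```

```bash
python3 - <<'E'
from plan import *
im,c,_=shot('side','side6.png')
o=manip.get_obs();print(o['t'],o['ee_pos'],rel(o),euler(o),o['ft_force'],o['wrist_torque'])
cv2.imwrite('pics/c6.png',cv2.convertScaleAbs(cv2.resize(im[100:200,260:400],None,fx=5,fy=5,interpolation=cv2.INTER_CUBIC),alpha=1.2))
E
```

```text
15.25 [ 464.39434248 -235.24356261   57.27396867] [-20.41  -0.58  14.45] {'yaw': np.float64(-68.65), 'tilt': np.float64(0.05), 'roll': np.float64(-0.11)} [-0.02346245 -0.68470095 -2.50572439] [0.17242437 0.03614719 0.05831297]
```

View pics/c6.png

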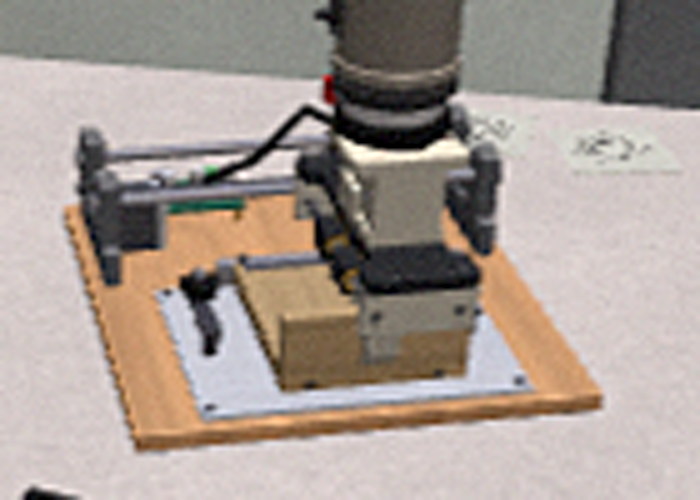

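The side view shows the tray just above the bed between the clamps, with the bar ahead of it. Lowering to near contact.

Emit:
move_arm:
  series:
    - {"xyz": [0,0,0.3],"rotation": [0,0,0],"grip": -1}
    - {"xyz": [0,0,0.3],"rotation": [0,0,0],"grip": -1}
    - {"xyz": [0,0,0.3],"rotation": [0,0,0],"grip": -1}
    - {"xyz": [0,0,0.2],"rotation": [0,0,0],"grip": -1}
    - {"xyz": [0,0,0.1],"rotation": [0,0,0],"grip": -1}
    - {"xyz": [0,0,0],"rotation": [0,0,0],"grip": -1}
    - {"xyz": [0,0,0],"rotation": [0,0,0],"grip": -1}
    - {"xyz": [0,0,0],"rotation": [0,0,0],"grip": -1}

```text
t: 16.05
ee_pos: [464.9, -235.6, 46.6]
ee_rot: [3.086, 0.582, -0.001]
ft_force: [0.3, 0.5, -2.7]
width: 13.8
```

```bash
cat > st.py <<'E'
from plan import *
o=manip.get_obs();F=o['ft_force'];print(o['t'],rel(o),euler(o),'F along,lat,z',(F@SX).round(2),(F@SY).round(2),F[2].round(2),'T',(o['wrist_torque']@SX).round(3),(o['wrist_torque']@SY).round(3),o['wrist_torque'][2].round(3),'w',o['width'].round(1))
E
python3 st.py
```

```text
Traceback (most recent call last):
  File "st.py", line 2, in <module>
    o=manip.get_obs();F=o['ft_force'];print(o['t'],rel(o),euler(o),'F along,lat,z',(F@SX).round(2),(F@SY).round(2),F[2].round(2),'T',(o['wrist_torque']@SX).round(3),(o['wrist_torque']@SY).round(3),o['wrist_torque'][2].round(3),'w',o['width'].round(1))
                                                                                                                                                                                                                                       ^^^^^^^^^^^^^^^^
AttributeError: 'float' object has no attribute 'round'
```

Emit:
move_arm:
  series:
    - {"xyz": [0,0,0.05],"rotation": [0,0,0],"grip": -1}
    - {"xyz": [0,0,0.05],"rotation": [0,0,0],"grip": -1}
    - {"xyz": [0,0,0],"rotation": [0,0,0],"grip": -1}
    - {"xyz": [0,0,0],"rotation": [0,0,0],"grip": -1}
    - {"xyz": [0,0,0],"rotation": [0,0,0],"grip": -1}
    - {"xyz": [0,0,0],"rotation": [0,0,0],"grip": -1}
    - {"xyz": [0,0,0],"rotation": [0,0,0],"grip": -1}
    - {"xyz": [0,0,0],"rotation": [0,0,0],"grip": -1}

```text
t: 16.85
ee_pos: [464.9, -235.5, 45.5]
ee_rot: [3.086, 0.582, -0.001]
ft_force: [0.2, 0.6, -1.7]
width: 13.6
```

```bash
python3 st.py
```

```text
Traceback (most recent call last):
  File "st.py", line 2, in <module>
    o=manip.get_obs();F=o['ft_force'];print(o['t'],rel(o),euler(o),'F along,lat,z',(F@SX).round(2),(F@SY).round(2),F[2].round(2),'T',(o['wrist_torque']@SX).round(3),(o['wrist_torque']@SY).round(3),o['wrist_torque'][2].round(3),'w',o['width'].round(1))
                                                                                                                                                                                                                                       ^^^^^^^^^^^^^^^^
AttributeError: 'float' object has no attribute 'round'
```

Emit:
move_arm:
  series:
    - {"xyz": [0,0,0.1],"rotation": [0,0,0],"grip": -1}
    - {"xyz": [0,0,0.05],"rotation": [0,0,0],"grip": -1}
    - {"xyz": [0,0,0.05],"rotation": [0,0,0],"grip": -1}
    - {"xyz": [0,0,0],"rotation": [0,0,0],"grip": -1}
    - {"xyz": [0,0,0],"rotation": [0,0,0],"grip": -1}
    - {"xyz": [0,0,0],"rotation": [0,0,0],"grip": -1}
    - {"xyz": [0,0,0],"rotation": [0,0,0],"grip": -1}
    - {"xyz": [0,0,0],"rotation": [0,0,0],"grip": -1}

```text
t: 17.65
ee_pos: [464.9, -235.5, 43.5]
ee_rot: [3.086, 0.582, -0.001]
ft_force: [0.7, -0.2, -3.6]
width: 13.7
```

```bash
cat > st.py <<'E'
from plan import *
r=lambda x:round(float(x),2)
o=manip.get_obs();F=o['ft_force'];T=o['wrist_torque'];print(o['t'],rel(o),[float(v) for v in euler(o).values()],'F along,lat,z',r(F@SX),r(F@SY),r(F[2]),'T',r(T@SX),r(T@SY),r(T[2]),'w',r(o['width']))
E
python3 st.py
```

```text
17.65 [-19.96  -0.17   0.91] [-68.64, -0.04, -0.05] F along,lat,z 0.43 0.63 -3.63 T -0.0 0.1 0.0 w 13.71
```

Emit:
move_arm:
  series:
    - {"xyz": [0,0,0.05],"rotation": [0,0,0],"grip": -1}
    - {"xyz": [0,0,0],"rotation": [0,0,0],"grip": -1}
    - {"xyz": [0,0,0.04],"rotation": [0,0,0],"grip": -1}
    - {"xyz": [0,0,0],"rotation": [0,0,0],"grip": -1}
    - {"xyz": [0,0,0],"rotation": [0,0,0],"grip": -1}
    - {"xyz": [0,0,0],"rotation": [0,0,0],"grip": -1}
    - {"xyz": [0,0,0],"rotation": [0,0,0],"grip": -1}
    - {"xyz": [0,0,0],"rotation": [0,0,0],"grip": -1}

```text
t: 18.45
ee_pos: [464.9, -235.6, 42.7]
ee_rot: [3.086, 0.582, -0.001]
ft_force: [-1.7, -0.0, 1.2]
width: 13.6
```

```bash
python3 st.py
```

```text
18.45 [-19.89  -0.15   0.16] [-68.64, -0.06, -0.05] F along,lat,z -0.57 -1.6 1.17 T 0.07 0.28 -0.02 w 13.64
```

Bed contact felt (Fz rose about 4 N at dz≈0.2 mm). Sliding toward the bar.

Emit:
move_arm:
  series:
    - {"xyz": [0,0.2,0],"rotation": [0,0,0],"grip": -1}
    - {"xyz": [0,0.3,0],"rotation": [0,0,0],"grip": -1}
    - {"xyz": [0,0.3,0],"rotation": [0,0,0],"grip": -1}
    - {"xyz": [0,0.3,0],"rotation": [0,0,0],"grip": -1}
    - {"xyz": [0,0.2,0],"rotation": [0,0,0],"grip": -1}
    - {"xyz": [0,0.1,0],"rotation": [0,0,0],"grip": -1}
    - {"xyz": [0,0.1,0],"rotation": [0,0,0],"grip": -1}
    - {"xyz": [0,0,0],"rotation": [0,0,0],"grip": -1}

```text
t: 19.25
ee_pos: [470.5, -249.7, 42.7]
ee_rot: [3.086, 0.582, -0.001]
ft_force: [-0.6, 0.6, 3.8]
width: 13.8
```

```bash
python3 st.py
```

```text
19.25 [-4.71 -0.12  0.18] [-68.64, -0.07, -0.04] F along,lat,z -0.83 -0.34 3.81 T 0.08 0.37 -0.05 w 13.82
```

Emit:
move_arm:
  series:
    - {"xyz": [0,0.05,0],"rotation": [0,0,0],"grip": -1}
    - {"xyz": [0,0.05,0],"rotation": [0,0,0],"grip": -1}
    - {"xyz": [0,0.05,0],"rotation": [0,0,0],"grip": -1}
    - {"xyz": [0,0.05,0],"rotation": [0,0,0],"grip": -1}
    - {"xyz": [0,0,0],"rotation": [0,0,0],"grip": -1}
    - {"xyz": [0,0,0],"rotation": [0,0,0],"grip": -1}
    - {"xyz": [0,0,0],"rotation": [0,0,0],"grip": -1}
    - {"xyz": [0,0,0],"rotation": [0,0,0],"grip": -1}

```text
t: 20.05
ee_pos: [471.1, -251.3, 42.7]
ee_rot: [3.086, 0.582, -0.001]
ft_force: [-0.5, 2.4, 4.3]
width: 13.7
```

```bash
python3 st.py
```

```text
20.05 [-2.97 -0.11  0.17] [-68.64, -0.05, -0.04] F along,lat,z -2.41 0.35 4.3 T 0.1 0.51 0.05 w 13.72
```

Moving: −2.4 N is bed friction (about 7 N down). I'll ease the downward load a little and creep forward.

Emit:
move_arm:
  series:
    - {"xyz": [0,0,-0.03],"rotation": [0,0,0],"grip": -1}
    - {"xyz": [0,0.05,0],"rotation": [0,0,0],"grip": -1}
    - {"xyz": [0,0,0],"rotation": [0,0,0],"grip": -1}
    - {"xyz": [0,0.05,0],"rotation": [0,0,0],"grip": -1}
    - {"xyz": [0,0,0],"rotation": [0,0,0],"grip": -1}
    - {"xyz": [0,0.05,0],"rotation": [0,0,0],"grip": -1}
    - {"xyz": [0,0,0],"rotation": [0,0,0],"grip": -1}
    - {"xyz": [0,0,0],"rotation": [0,0,0],"grip": -1}

```text
t: 20.85
ee_pos: [471.6, -252.8, 42.7]
ee_rot: [3.086, 0.582, -0.001]
ft_force: [0.2, 0.1, -1.2]
width: 13.8
```

```bash
python3 st.py
```

```text
20.85 [-1.41 -0.27  0.16] [-68.65, -0.04, -0.06] F along,lat,z -0.05 0.23 -1.22 T 0.09 0.16 0.03 w 13.81
```

Emit:
move_arm:
  series:
    - {"xyz": [0,0.03,0],"rotation": [0,0,0],"grip": -1}
    - {"xyz": [0,0,0],"rotation": [0,0,0],"grip": -1}
    - {"xyz": [0,0.03,0],"rotation": [0,0,0],"grip": -1}
    - {"xyz": [0,0,0],"rotation": [0,0,0],"grip": -1}
    - {"xyz": [0,0.03,0],"rotation": [0,0,0],"grip": -1}
    - {"xyz": [0,0,0],"rotation": [0,0,0],"grip": -1}
    - {"xyz": [0,0,0],"rotation": [0,0,0],"grip": -1}
    - {"xyz": [0,0,0],"rotation": [0,0,0],"grip": -1}

```text
t: 21.65
ee_pos: [471.9, -253.5, 42.8]
ee_rot: [3.086, 0.582, -0.001]
ft_force: [1.0, 0.5, -1.3]
width: 13.9
```

```bash
python3 st.py
```

```text
21.65 [-0.6  -0.23  0.23] [-68.64, -0.04, -0.06] F along,lat,z -0.08 1.06 -1.27 T -0.02 0.11 0.01 w 13.91
```

Emit:
move_arm:
  series:
    - {"xyz": [0,0.03,0],"rotation": [0,0,0],"grip": -1}
    - {"xyz": [0,0,0],"rotation": [0,0,0],"grip": -1}
    - {"xyz": [0,0.03,0],"rotation": [0,0,0],"grip": -1}
    - {"xyz": [0,0,0],"rotation": [0,0,0],"grip": -1}
    - {"xyz": [0,0.03,0],"rotation": [0,0,0],"grip": -1}
    - {"xyz": [0,0,0],"rotation": [0,0,0],"grip": -1}
    - {"xyz": [0,0,0],"rotation": [0,0,0],"grip": -1}
    - {"xyz": [0,0,0],"rotation": [0,0,0],"grip": -1}

```text
t: 22.45
ee_pos: [472.3, -254.4, 42.9]
ee_rot: [3.086, 0.582, -0.001]
ft_force: [0.2, -0.4, -2.5]
width: 13.7
```

```bash
python3 st.py
```

```text
22.45 [ 0.31 -0.18  0.28] [-68.64, -0.04, -0.05] F along,lat,z 0.45 0.08 -2.5 T -0.02 0.14 -0.02 w 13.7
```

Emit:
move_arm:
  series:
    - {"xyz": [0,0.03,0],"rotation": [0,0,0],"grip": -1}
    - {"xyz": [0,0,0],"rotation": [0,0,0],"grip": -1}
    - {"xyz": [0,0.03,0],"rotation": [0,0,0],"grip": -1}
    - {"xyz": [0,0,0],"rotation": [0,0,0],"grip": -1}
    - {"xyz": [0,0.03,0],"rotation": [0,0,0],"grip": -1}
    - {"xyz": [0,0,0],"rotation": [0,0,0],"grip": -1}
    - {"xyz": [0,0,0],"rotation": [0,0,0],"grip": -1}
    - {"xyz": [0,0,0],"rotation": [0,0,0],"grip": -1}

```text
t: 23.25
ee_pos: [472.4, -254.5, 42.9]
ee_rot: [-3.087, -0.582, 0.002]
ft_force: [0.2, 4.5, -0.8]
width: 14.1
```

```bash
python3 st.py
```

```text
23.25 [ 0.46 -0.11  0.08] [-68.64, 0.03, -0.06] F along,lat,z -4.15 1.81 -0.77 T 0.17 0.83 -0.04 w 14.14
```

Contact with the bar at about +0.4 mm (4.2 N, roughly 5.5 N/mm). Raising the push.

Emit:
move_arm:
  series:
    - {"xyz": [0,0.03,0],"rotation": [0,0,0],"grip": -1}
    - {"xyz": [0,0.03,0],"rotation": [0,0,0],"grip": -1}
    - {"xyz": [0,0.03,0],"rotation": [0,0,0],"grip": -1}
    - {"xyz": [0,0,0],"rotation": [0,0,0],"grip": -1}
    - {"xyz": [0,0,0],"rotation": [0,0,0],"grip": -1}
    - {"xyz": [0,0,0],"rotation": [0,0,0],"grip": -1}
    - {"xyz": [0,0,0],"rotation": [0,0,0],"grip": -1}
    - {"xyz": [0,0,0],"rotation": [0,0,0],"grip": -1}

```text
t: 24.05
ee_pos: [472.4, -254.5, 42.9]
ee_rot: [-3.085, -0.582, 0.003]
ft_force: [-0.8, 10.0, 1.7]
width: 13.7
```

```bash
python3 st.py
```

```text
24.05 [ 0.44 -0.07 -0.13] [-68.64, 0.11, -0.07] F along,lat,z -9.64 2.86 1.67 T 0.29 1.11 -0.08 w 13.73
```

Emit:
move_arm:
  series:
    - {"xyz": [0,0.03,0],"rotation": [0,0,0],"grip": -1}
    - {"xyz": [0,0.03,0],"rotation": [0,0,0],"grip": -1}
    - {"xyz": [0,0,-0.01],"rotation": [0,0,0],"grip": -1}
    - {"xyz": [0,0,0],"rotation": [0,0,0],"grip": -1}
    - {"xyz": [0,0,0],"rotation": [0,0,0],"grip": -1}
    - {"xyz": [0,0,0],"rotation": [0,0,0],"grip": -1}
    - {"xyz": [0,0,0],"rotation": [0,0,0],"grip": -1}
    - {"xyz": [0,0,0],"rotation": [0,0,0],"grip": -1}

```text
t: 24.85
ee_pos: [472.5, -254.5, 43.0]
ee_rot: [-3.085, -0.582, 0.003]
ft_force: [-2.4, 11.6, 3.5]
width: 13.9
```

```bash
python3 - <<'E'
exec(open('st.py').read())
im,c,_=shot('side','side7.png')
cv2.imwrite('pics/c7.png',cv2.convertScaleAbs(cv2.resize(im[100:200,260:400],None,fx=5,fy=5,interpolation=cv2.INTER_CUBIC),alpha=1.2))
im,c,_=shot('wrist','wrist7.png')
im,c,_=shot('top','top7.png')
exec(open('st.py').read())
E
```

```text
24.85 [ 0.44 -0.04 -0.19] [-68.64, 0.17, -0.08] F along,lat,z -11.65 1.95 3.51 T 0.42 1.34 -0.12 w 13.91
25.0 [ 0.43 -0.02 -0.18] [-68.64, 0.17, -0.08] F along,lat,z -10.99 2.93 3.16 T 0.43 1.43 -0.06 w 13.68
```

View pics/c7.png

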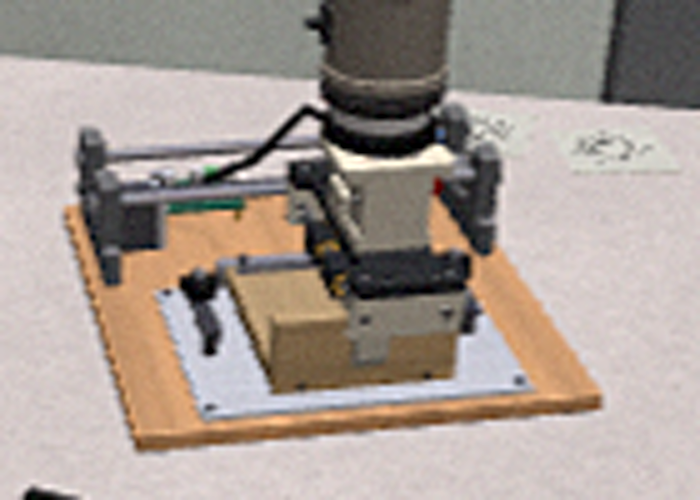

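View pics/wrist7.png

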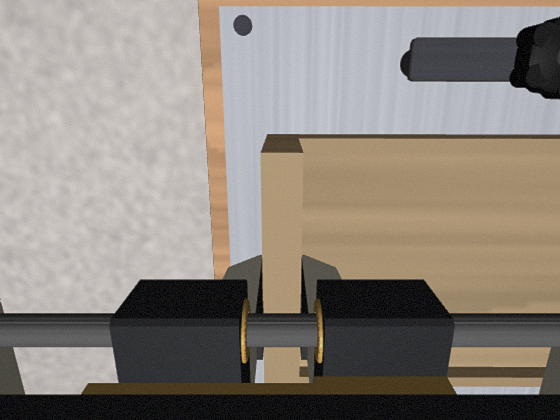

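View pics/top7.png

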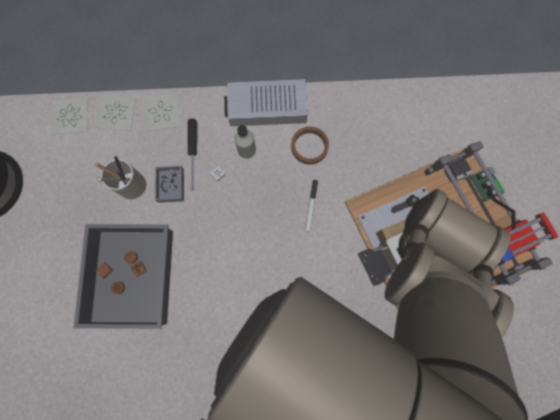

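The side and wrist views show the tray flat on the bed, square between the clamps with its end at the bar. The top view shows all four tokens in the tub at (131,257), (139,268), (104,270) and (118,288), and the bystanders unmoved. I'll add a small trim, then hold.

Emit:
move_arm:
  series:
    - {"xyz": [0,0.03,-0.02],"rotation": [0,0,0],"grip": -1}
    - {"xyz": [0,0,0],"rotation": [0,0,0],"grip": -1}
    - {"xyz": [0,0,0],"rotation": [0,0,0],"grip": -1}
    - {"xyz": [0,0,0],"rotation": [0,0,0],"grip": -1}
    - {"xyz": [0,0,0],"rotation": [0,0,0],"grip": -1}
    - {"xyz": [0,0,0],"rotation": [0,0,0],"grip": -1}
    - {"xyz": [0,0,0],"rotation": [0,0,0],"grip": -1}
    - {"xyz": [0,0,0],"rotation": [0,0,0],"grip": -1}

```text
t: 25.8
ee_pos: [472.4, -254.5, 43.1]
ee_rot: [-3.084, -0.582, 0.003]
ft_force: [-1.1, 11.5, 2.5]
width: 13.8
```

```bash
python3 st.py
```

```text
25.8 [ 0.43 -0.07 -0.17] [-68.64, 0.2, -0.09] F along,lat,z -11.06 3.19 2.46 T 0.5 1.5 -0.06 w 13.82
```

Emit:
move_arm:
  series:
    - {"xyz": [0,0,0],"rotation": [0,0,0],"grip": -1}
    - {"xyz": [0,0,0],"rotation": [0,0,0],"grip": -1}
    - {"xyz": [0,0,0],"rotation": [0,0,0],"grip": -1}
    - {"xyz": [0,0,0],"rotation": [0,0,0],"grip": -1}
    - {"xyz": [0,0,0],"rotation": [0,0,0],"grip": -1}
    - {"xyz": [0,0,0],"rotation": [0,0,0],"grip": -1}
    - {"xyz": [0,0,0],"rotation": [0,0,0],"grip": -1}
    - {"xyz": [0,0,0],"rotation": [0,0,0],"grip": -1}

```text
t: 26.6
ee_pos: [472.4, -254.5, 43.1]
ee_rot: [-3.084, -0.582, 0.003]
ft_force: [-1.0, 10.9, 2.2]
width: 14.4
```

```bash
python3 st.py
```

```text
26.6 [ 0.43 -0.07 -0.19] [-68.64, 0.21, -0.09] F along,lat,z -10.53 2.99 2.19 T 0.46 1.46 -0.1 w 14.36
```

Emit:
move_arm:
  series:
    - {"xyz": [0,0,0],"rotation": [0,0,0],"grip": -1}
    - {"xyz": [0,0,0],"rotation": [0,0,0],"grip": -1}
    - {"xyz": [0,0,0],"rotation": [0,0,0],"grip": -1}
    - {"xyz": [0,0,0],"rotation": [0,0,0],"grip": -1}
    - {"xyz": [0,0,0],"rotation": [0,0,0],"grip": -1}
    - {"xyz": [0,0,0],"rotation": [0,0,0],"grip": -1}
    - {"xyz": [0,0,0],"rotation": [0,0,0],"grip": -1}
    - {"xyz": [0,0,0],"rotation": [0,0,0],"grip": -1}

```text
t: 27.4
ee_pos: [472.4, -254.5, 43.1]
ee_rot: [-3.084, -0.582, 0.003]
ft_force: [-1.4, 11.6, 3.0]
width: 13.8
```

```bash
python3 st.py
```

```text
27.4 [ 0.45 -0.08 -0.18] [-68.64, 0.2, -0.09] F along,lat,z -11.35 2.92 3.04 T 0.5 1.52 -0.08 w 13.85
```

Emit:
move_arm:
  series:
    - {"xyz": [0,0,0],"rotation": [0,0,0],"grip": -1}
    - {"xyz": [0,0,0],"rotation": [0,0,0],"grip": -1}
    - {"xyz": [0,0,0],"rotation": [0,0,0],"grip": -1}
    - {"xyz": [0,0,0],"rotation": [0,0,0],"grip": -1}
    - {"xyz": [0,0,0],"rotation": [0,0,0],"grip": -1}
    - {"xyz": [0,0,0],"rotation": [0,0,0],"grip": -1}
    - {"xyz": [0,0,0],"rotation": [0,0,0],"grip": -1}
    - {"xyz": [0,0,0],"rotation": [0,0,0],"grip": -1}

```text
t: 28.2
ee_pos: [472.5, -254.5, 43.0]
ee_rot: [-3.084, -0.582, 0.003]
ft_force: [-1.2, 11.8, 3.2]
width: 13.7
```

```bash
python3 st.py
```

```text
28.2 [ 0.44 -0.04 -0.19] [-68.64, 0.2, -0.09] F along,lat,z -11.47 3.2 3.2 T 0.52 1.54 -0.12 w 13.7
```

The push is steady at about 11 N with no drift for over 2 s, so I'm handing in.

```bash
python3 - <<'E'
from plant import manip
print(manip.close_job())
E
```

```text
the job is handed in; nothing more can be done
None
```

I picked up the tray by its end board, tipped all four tokens into the tub, laid the tray flat on the plotter bed between the clamps and slid it against the stop bar. I handed in at 28.2 s, still gripping and pressing. No verdict was reported.

**Tokens and bystanders:** the last top view showed all four tokens in the tub. The tub and bystanders looked unmoved; I judged that by eye, not by measurement.

**Seating:** these figures come from the tool pose and the tray's measured place in the hand:

| | Measured | Limit |
|---|---|---|
| Lip along the push direction | about 0.4 mm past my measured stop face | 4 mm |
| Lip sideways | about 0.1 mm | 12 mm |
| Lip height | about 0.2 mm | 3 mm |
| Tilt | 0.2° | 2° |
| Squareness | within 0.1° | 2° |

**Push:** the wrist reading held at 10.5–11.5 N along the push direction for the last 2.4 s. I estimate about 9–11 N of that reaches the bar, since the tray also presses on the bed with about 6 N; the force on the bar itself was never measured.

**Unexplained:** a sideways wrist force of about 3 N remained. I take it to be friction at the bar.

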